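Cap two slanted digestion vessels by trial fit

TASK

Cap the two open vessels in the slanted rack with the two loose dark-grey caps. The caps look alike but each fits only one of the vessels, so try a cap on and, if it will not go down, take it to the other vessel. Finish with both caps pushed fully home and square on their vessels and let go, with everything else on the bench left where it stands.

Things in the scene. Friction and masses are not known exactly. Their poses are not given: they have to be found in the camera images.
- cap_1: one of two loose dark-grey caps, alike outside, each standing mouth down on the bench: round, 48 across, 34 high, about 50 g, ribbed side, flat top. Origin at the centre of its open underside, z up through its top. Fully home, the underside lies 14 below the vessel's rim along the vessel's axis; on the wrong vessel a cap stops at the rim. Which cap is for which vessel is not known
- cap_2: the other cap, same outside, frame and behaviour. Inside each cap a skirt and a central plug, both 14 deep, leave a ring groove for the vessel's wall. One cap: skirt bore 31.5, plug 16.5 across, for the narrow vessel; the other: skirt bore 38.5, plug 23.5, for the wide one. Not known which of cap_1 and cap_2 is which
- mouth_left (a point): centre of the rim of the open vessel at the rack's left (+y) end. z axis: along the vessel, out of its mouth, leaning 30 degrees from vertical to the rack's front; y axis: along the row. Either the narrow vessel (28 outside, 20 inside) or the wide one (35 outside, 27 inside): they change places from run to run. Its wall is free for 42 below the rim
- mouth_right (a point): centre of the rim of the open vessel at the rack's right (-y) end. z axis: along the vessel, out of its mouth, leaning 30 degrees from vertical to the rack's front; y axis: along the row. Either the narrow vessel (28 outside, 20 inside) or the wide one (35 outside, 27 inside): they change places from run to run. Its wall is free for 42 below the rim
- rack: aluminium rack fixed to the bench, base 170 (x) by 270 (y); origin at the centre of its underside, z up, front (-x) roughly to the robot. Three white vessels in a row along y, 80 apart, clamped fast, lean 30 degrees to the front; rims' centres 45 in front of the origin, 150 above the bench. The middle one is already capped (cap like the loose ones, top 20 past its rim): leave it alone
- spatula: lab spatula lying flat on the bench between the two caps: 175 long (80 mm behind to 95 mm ahead of the origin along its x axis), 12 wide, 10 high; origin on its underside. To be left where it stands
- wash_bottle: white wash bottle with yellow top, 64 across, 190 high; origin at the centre of its underside. To be left where it stands
- beaker: glass beaker, 70 across, 90 high; origin at the centre of its underside. To be left where it stands
- amber_bottle: amber glass bottle, 60 across, 120 high; origin at the centre of its underside. To be left where it stands
- jar: small white jar standing between robot and rack, 52 across, 50 high; origin at the centre of its underside. To be left where it stands
- tip_box: blue pipette-tip box with clear lid, 87 x 122, 53 high; origin at the centre of its underside. To be left where it stands
Mind the look-alikes: they are no part of the job. What is shaped like the cap_2 but green is not meant. What is shaped like the cap_1 but blue is not meant.

How it is judged:
At the end, for the whole second after the job is handed in: Each of the two open vessels carries one of the loose caps, fully home (the cap's underside 10.5 to 18 mm below the rim along the vessel's axis, 14 when seated, and its centre within 19 mm of the rim's centre), square on it (axes within 0.12 rad), released and at rest ((((z of cap_1 in the frame of mouth_left between -0.018 and -0.0105 m and distance between cap_1 and mouth_left below 0.019 m and angle between the z axis of cap_1 and the z axis of mouth_left, either way round below 0.12 rad) and (z of cap_2 in the frame of mouth_right between -0.018 and -0.0105 m and distance between cap_2 and mouth_right below 0.019 m and angle between the z axis of cap_2 and the z axis of mouth_right, either way round below 0.12 rad)) or ((z of cap_1 in the frame of mouth_right between -0.018 and -0.0105 m and distance between cap_1 and mouth_right below 0.019 m and angle between the z axis of cap_1 and the z axis of mouth_right, either way round below 0.12 rad) and (z of cap_2 in the frame of mouth_left between -0.018 and -0.0105 m and distance between cap_2 and mouth_left below 0.019 m and angle between the z axis of cap_2 and the z axis of mouth_left, either way round below 0.12 rad))) and linear speed of each of cap_1, cap_2 below 0.02 m/s and angular speed of each of cap_1, cap_2 below 0.2 rad/s); the robot touches nothing.
It fails at once if the spatula, wash bottle, beaker, amber bottle, jar or tip box was pushed more than 30 mm from its place (distance of any of spatula, wash_bottle, beaker, amber_bottle, jar, tip_box from where it was at the start of the episode above 0.03 m).
It also fails if it takes over 64 s, if anything falls off the work surface, if the arm or the gripper's body presses on something with over 40 N, if the wrist force passes 120 N, or if a joint passes its speed limit or range.

ROBOT

A 6-joint arm with a two-finger parallel gripper is mounted at the origin on the work surface. World frame = base frame: x ahead of the robot, y to its left, z up, the work surface at z = 0. Lengths are in m, angles in rad, forces in N, time in s.
With the tool pointing down it reaches from about 0.3 to 0.775 m from the base axis. Payload 14.6 kg.
Tool frame: the origin (TCP) lies at the very end of the fingers, on their centre line; the grasp point (between the pads) lies 19 mm behind it; z points along the fingers, y is the direction in which the jaws open and shut (so a half turn about z gives the same grasp; the last joint's range is limited). The gripper opens to 94 mm and grips with 3 to 60 N. Pads are 16 mm wide; open, the fingers measure 119 mm over their backs; the gripper's body (75 mm by 177 mm) begins 78 mm behind the grasp point.
Start: joints at [-0.067, 0.3, 1.521, -0, 1.321, -0.067], TCP at [0.55, -0, 0.205] pointing down, gripper open.
Joint ranges: [-3.03, 3.03], [-0.79, 2.21], [0.23, 2.52], [-1.04, 4.18], [0, 3.07], [-2.55, 2.55]. Speed limits (rad/s): [2.22, 2.22, 2.57, 3.14, 3.14, 3.14].

INTERFACE

Orientations are given as [roll, pitch, yaw] about the fixed x, y, z axes, in that order (R = Rz(yaw) Ry(pitch) Rx(roll)).
In Python, from station import status, camera, ctrl gives the robot as it stands. The module is installed in compiled form; this text tells all that it offers.
- The arm moves only by the shell command python3 -m jog 'ROWS' [FORCE]. ROWS is JSON, a list of rows, each a list of 7 numbers: the shift along the tool's x, y, z each as a share of 1000 mm, from -1 to 1, then the turn, a rotation vector about the tool's x, y, z each as a share of pi/2 rad, from -1 to 1, then the opening, from -1 (shut) to 1 (fully open), so that 0 is half open. A call has 1 to 20 rows; each row is the pose to reach, as a shift and turn from the pose measured when the call began, along the tool's axes at that moment; what a row does not reach only later rows make up. A row lasts 1/10 s, in which the tool goes at most 50 mm and 8.59 degrees, less where a joint would pass 70% of its speed; a pose out of reach is approached as far as the arm can. A call with a number of a shift or a turn outside -1 to 1 is refused whole. A call with a gripper value outside its range is refused whole. The fingers move at their own pace and stop on an object; FORCE is the grip in N (left out, the last holds). Time passes only in rows, so rows that repeat a pose let the fingers close. It gives the time, the measured TCP pose, the force and the opening at its end, in the units of the state.
- status.get_obs(): the state, without advancing time (a new reading comes with each control period).
- camera(name): name is "scene" or "side" or "wrist"; returns a dict with "image" (400x640x3 uint8, red, green, blue), "fx", "fy", "cx", "cy" (pixels), "k1" (the pictures are not rectified: a ray, as slopes to the right and down, at radius r is drawn at 1 + k1 r^2 times it, then the intrinsics apply), "world_from_camera" (4x4, takes a point from camera to world coordinates). Camera axes: x right, y down, z forward; pixel columns grow to the right and rows downward; lengths in m; the calibration is good to about 2 mm. A picture is of the moment at which its call begins. There is no depth.
- ctrl.hand_in(): hands the job in, once; it reports no verdict.
The state is a dict: "time_s": time; "qpos": joint angles; "joint_vel": joint speeds; "tau": joint torques, N m; "ee_pos": TCP position; "eef_rot": TCP orientation; "force": force on the tool from outside, world axes, zero at the start; "moment": the same for the moment, N m; "grip_width": finger opening in m.
Only numpy, scipy, OpenCV 4.12 (cv2) and the standard library are available. Lean on these libraries where they do the work, as an engineer would, in place of code of your own. Each camera call takes 0.05 s, during which the arm holds its last target.

## Working session

There is one attempt and no reset: what is moved stays moved. The work goes in short steps, Python scripts to look and compute and a shell command to move; the robot and the scene stay as the last step left them, time stands still between calls to the robot, and variables do not carry over. Pictures are saved under pics/ and viewed, and the job is handed in when it is done.

```bash
mkdir -p pics; ls; cat > h.py <<'E'
import numpy as np, cv2
from station import status, camera, ctrl
from scipy.spatial.transform import Rotation as R
def snap(n,fn):
    c=camera(n); cv2.imwrite('pics/'+fn+'.png',c['image'][:,:,::-1]); 
    np.save('pics/'+fn+'.npy',c,allow_pickle=True); return c
def load(fn): return np.load('pics/'+fn+'.npy',allow_pickle=True).item()
def ray(c,u,v):
    K=np.array([[c['fx'],0,c['cx']],[0,c['fy'],c['cy']],[0,0,1.]])
    p=cv2.undistortPoints(np.array([[[u,v]]],float),K,np.array([c['k1'],0,0,0,0.]))[0,0]
    T=c['world_from_camera']; d=T[:3,:3]@np.array([p[0],p[1],1]); return T[:3,3],d/np.linalg.norm(d)
def onz(c,u,v,z):
    o,d=ray(c,u,v); return o+d*(z-o[2])/d[2]
def tri(rays):
    A=np.zeros((3,3));b=np.zeros(3)
    for o,d in rays:
        P=np.eye(3)-np.outer(d,d);A+=P;b+=P@o
    x=np.linalg.solve(A,b); return x,[np.linalg.norm((np.eye(3)-np.outer(d,d))@(x-o)) for o,d in rays]
def proj(c,X):
    T=np.linalg.inv(c['world_from_camera']);p=T[:3,:3]@np.asarray(X)+T[:3,3]
    x,y=p[0]/p[2],p[1]/p[2];f=1+c['k1']*(x*x+y*y)
    return np.array([c['fx']*x*f+c['cx'],c['fy']*y*f+c['cy']])
E
python3 - <<'E'
from h import *
for n in ['scene','side','wrist']:
    c=snap(n,n+'0'); print(n,c['fx'],c['k1'],np.round(c['world_from_camera'],3).tolist())
print(status.get_obs())
E
```

```text
pics
scene 415.4443671526247 -0.02053718344687348 [[-0.846, 0.461, -0.268, 0.914], [0.533, 0.74, -0.411, 0.605], [0.008, -0.491, -0.871, 1.36], [0.0, 0.0, 0.0, 1.0]]
side 490.9930680404887 -0.13295604729788374 [[0.863, -0.369, 0.345, 0.031], [-0.505, -0.608, 0.613, -0.869], [-0.016, -0.703, -0.711, 1.145], [0.0, 0.0, 0.0, 1.0]]
wrist 322.4045366193796 -0.014597643795347047 [[1.0, 0.001, -0.0, 0.55], [0.001, -0.969, -0.249, 0.073], [-0.0, 0.249, -0.969, 0.385], [0.0, 0.0, 0.0, 1.0]]
{'time_s': 0.15, 'qpos': array([-6.65930000e-02,  3.00337914e-01,  1.52143173e+00, -4.63591749e-06,
        1.32069118e+00, -6.65627693e-02]), 'joint_vel': array([ 0.0002956 , -0.00183871, -0.00299485,  0.0016379 , -0.00183604,
        0.00163467]), 'tau': array([-2.50185103e-04, -5.31960297e+01, -3.52822959e+01,  7.07691838e-02,
        2.35654798e-02, -3.66386917e-05]), 'ee_pos': array([5.49804089e-01, 1.27638952e-05, 2.05022566e-01]), 'eef_rot': array([-3.14072610e+00, -5.32648795e-05,  1.57076722e+00]), 'force': array([0.07820012, 0.8621768 , 0.20788902]), 'moment': array([-0.02158926,  0.03226307, -0.0399663 ]), 'grip_width': 0.09430946383819547}
```

View pics/scene0.png

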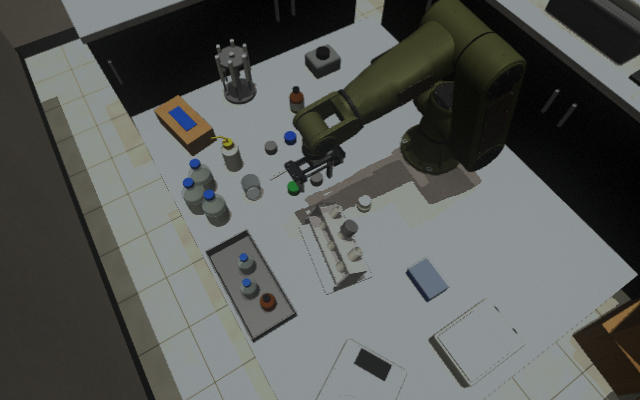

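View pics/side0.png

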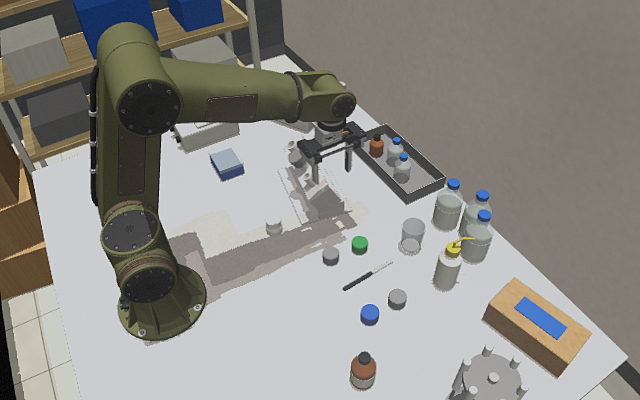

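View pics/wrist0.png

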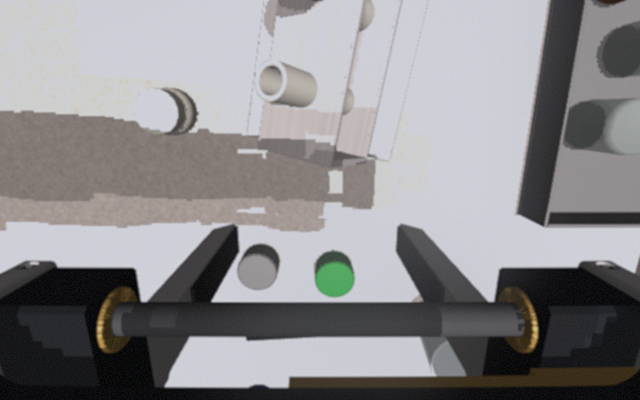

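The scene and side views show one grey cap at scene (316,179) / side (330,256) and the other at scene (271,147) / side (397,299). The green cap sits next to the first and the blue next to the second. The rack is on the +y side. Next I'll crop to measure.

```bash
python3 - <<'E'
from h import *
s=load('scene0');d=load('side0');w=load('wrist0')
def crop(c,x,y,wd,h,f,fn):
    cv2.imwrite('pics/'+fn,cv2.resize(c['image'][y:y+h,x:x+wd,::-1],None,fx=f,fy=f,interpolation=cv2.INTER_CUBIC))
crop(s,250,120,130,110,6,'c1.png'); crop(d,300,200,130,130,4.5,'c2.png'); crop(s,290,190,100,110,5,'c3.png'); crop(w,240,0,140,120,5,'c4.png')
for n,ps in [('cap near',[(316,179),(330,254)]),('cap far',[(271,147),(397,297)])]:
    print(n,onz(s,*ps[0],.03),onz(d,*ps[1],.034),tri([ray(s,*ps[0]),ray(d,*ps[1])]))
print('wrist near cap',onz(w,258,265,.034), 'right mouth',onz(w,272,83,.150))
E
```

```text
cap near [ 0.48235694 -0.1024946   0.03      ] [ 0.4726561  -0.11794074  0.034     ] (array([ 0.47869042, -0.10809309,  0.01927316]), [np.float64(0.0002139519657548458), np.float64(0.00021395196575473)])
cap far [ 0.5547307  -0.32250337  0.03      ] [ 0.55072536 -0.33524746  0.034     ] (array([ 0.55429258, -0.32887653,  0.02260249]), [np.float64(0.0019477611153142984), np.float64(0.0019477611153141615)])
wrist near cap [ 0.47945454 -0.10262473  0.034     ] right mouth [0.51852692 0.09279716 0.15      ]
```

View pics/c1.png

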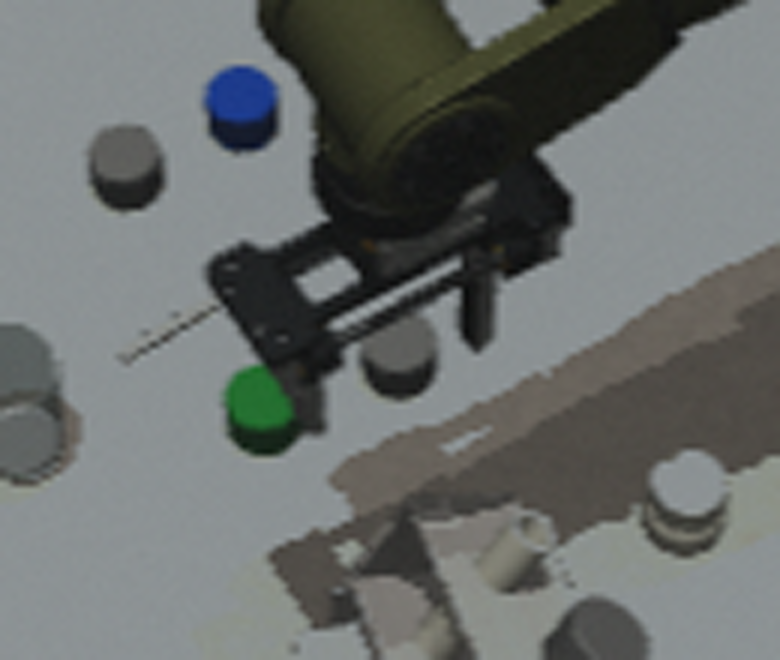

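View pics/c2.png

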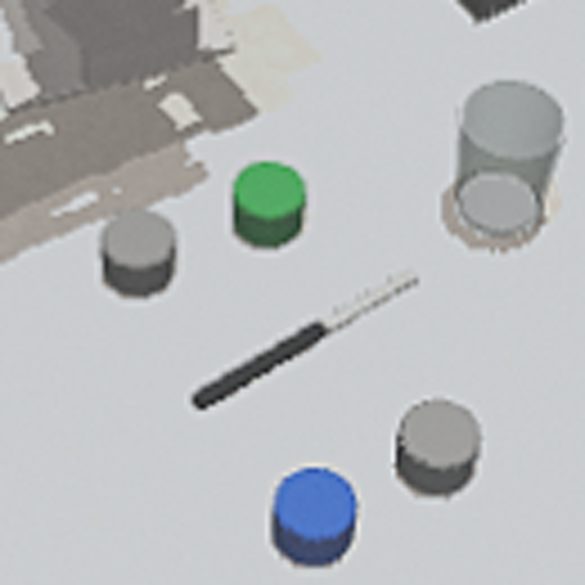

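View pics/c3.png

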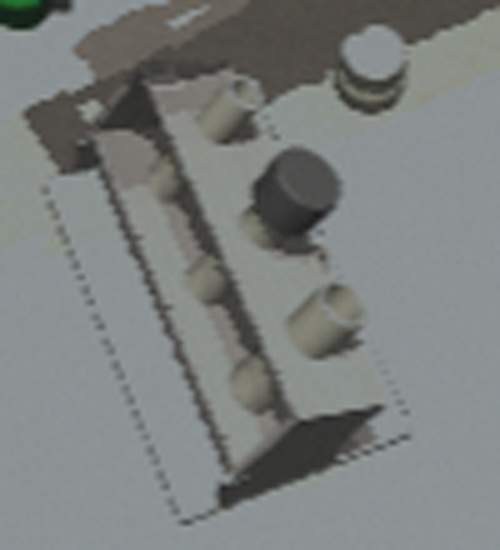

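View pics/c4.png

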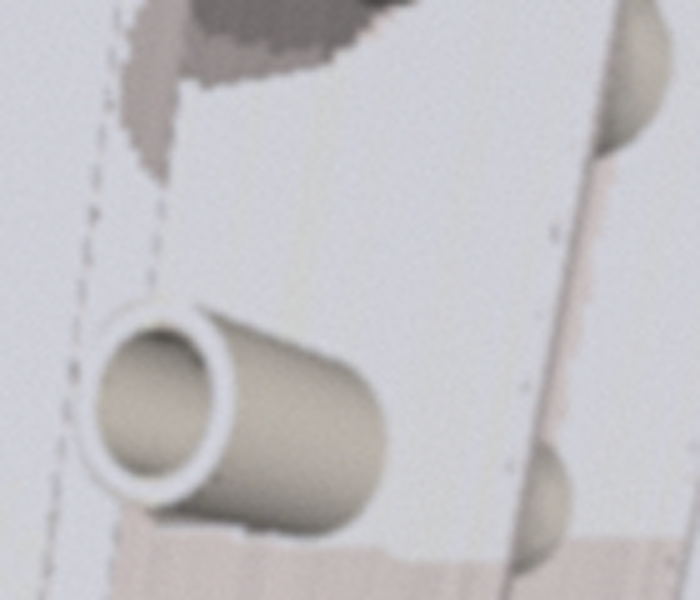

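Right vessel looks narrow (inner/outer ≈0.73), left looks wide. I'll move so the wrist camera sees both mouths.

```bash
python3 -m jog '[[0.15,-0.03,-0.1,0,0,0,1],[0.15,-0.03,-0.1,0,0,0,1],[0.15,-0.03,-0.1,0,0,0,1],[0.15,-0.03,-0.1,0,0,0,1],[0.15,-0.03,-0.1,0,0,0,1],[0.15,-0.03,-0.1,0,0,0,1]]'; python3 -c "
from h import *
snap('wrist','w1');snap('scene','s1');print(status.get_obs()['joint_vel'].round(3))"
```

```text
time_s: 0.75
ee_pos: [0.5198, 0.1501, 0.3046]
eef_rot: [-3.14, 0.0, 1.572]
force: [0.7, 0.6, -0.4]
grip_width: 0.0939
[-0.008  0.001 -0.001  0.001  0.002  0.002]
```

View pics/w1.png

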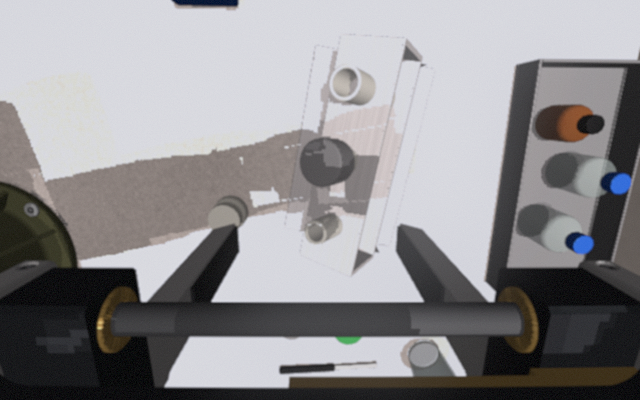

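Wrist view: left mouth at (347,85), right mouth at (317,231), capped middle at (325,160). Refining with crops.

```bash
python3 - <<'E'
from h import *
w=load('w1')
a=w['image'][55:115,315:385,::-1];b=w['image'][200:260,285:355,::-1]
im=np.hstack([cv2.resize(x,None,fx=5.5,fy=5.5,interpolation=cv2.INTER_CUBIC) for x in (a,b)])
cv2.imwrite('pics/c5.png',im)
E
```

```text
(no output)
```

View pics/c5.png

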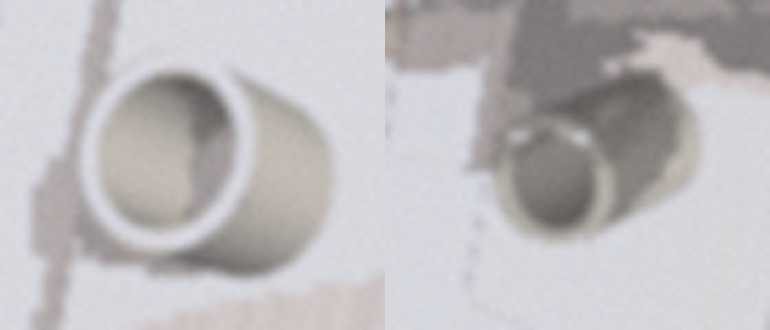

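```bash
python3 - <<'E'
from h import *
w=load('w1');w0=load('wrist0')
L=onz(w,345,82.7,.15);Rr=onz(w,315.4,231.9,.15);R0=onz(w0,240+157/5-.5,403/5-.5,.15)
print(L,Rr,R0,np.linalg.norm(L-Rr),np.degrees(np.arctan2(L[0]-Rr[0],L[1]-Rr[1])))
print(tri([ray(w,315.4,231.9),ray(w0,240+157/5-.5,403/5-.5)]))
# caps: grey masks in wrist0 near
for fn in ['scene0','side0','wrist0']:
    c=load(fn);hsv=cv2.cvtColor(c['image'],cv2.COLOR_RGB2HSV)
    print(fn,proj(c,[.479,-.103,.034]),proj(c,[.553,-.33,.034]))
E
```

```text
[0.54699373 0.2517044  0.15      ] [0.51794503 0.09560149 0.15      ] [0.5178297  0.09469935 0.15      ] 0.15878269601952796 10.541417160507901
(array([0.51776854, 0.09490292, 0.14830292]), [np.float64(0.0001744856751558698), np.float64(0.0001744856751558888)])
scene0 [316.68305259 177.94005775] [270.37061744 144.89731929]
side0 [329.22970611 249.60182417] [396.53366051 295.20954591]
wrist0 [257.63317213 265.28721513] [319.29143478 416.03666068]
```

```bash
python3 - <<'E'
from h import *
w=load('wrist0');hsv=cv2.cvtColor(w['image'],cv2.COLOR_RGB2HSV)
m=cv2.inRange(hsv,(45,80,40),(80,255,255));n,l,st,ce=cv2.connectedComponentsWithStats(m)
print([(st[i].tolist(),ce[i].round(1)) for i in range(1,n) if st[i][4]>100]); 
print('green',onz(w,334,271,.034))
x=w['image'][235:305,230:360,::-1]; cv2.imwrite('pics/c6.png',cv2.resize(x,None,fx=6,fy=6,interpolation=cv2.INTER_CUBIC))
d=load('side0');hsv=cv2.cvtColor(d['image'],cv2.COLOR_RGB2HSV)
m=cv2.inRange(hsv,(100,120,80),(125,255,255));n,l,st,ce=cv2.connectedComponentsWithStats(m)
for i in range(1,n):
  if 20<st[i][4]<600: print('blue',st[i],ce[i],onz(d,*ce[i],.028))
E
```

```text
[([316, 261, 38, 36, 1092], array([334.3, 278.1]))]
green [ 0.57003684 -0.11035797  0.034     ]
blue [393 137   8   8  51] [396.31372549 140.33333333] [0.94748819 0.20764588 0.028     ]
blue [400 153   8   8  52] [403.51923077 156.40384615] [0.91568558 0.12233887 0.028     ]
blue [216 167  28  14 107] [230.24299065 173.1682243 ] [0.36228895 0.35804481 0.028     ]
blue [448 178  12  12 112] [453.5        183.33928571] [ 0.97557642 -0.07309673  0.028     ]
blue [477 190  12  11 111] [482.36936937 194.95495495] [ 1.02068837 -0.16394367  0.028     ]
blue [478 209  13  13 124] [484.13709677 215.12096774] [ 0.96331774 -0.23294456  0.028     ]
blue [361 304  18  17 229] [369.72052402 311.81659389] [ 0.4654719  -0.33241693  0.028     ]
```

View pics/c6.png

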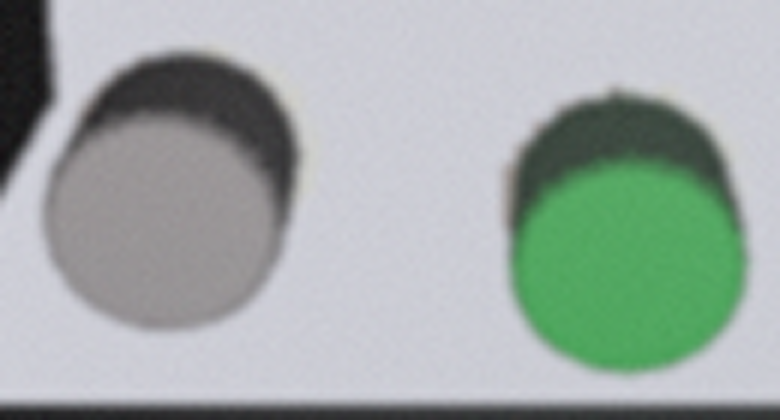

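```bash
python3 - <<'E'
from h import *
w=load('wrist0');print(onz(w,256.8,271.2,.034),onz(w,334.5,278.7,.034))
d=load('side0');s=load('scene0')
# far cap top centres from crops
print('far side',onz(d,300+438/4.5-.5,200+434/4.5-.5,.034),'far scene',onz(s,250+127/6-.5,120+152/6-.5,.034))
print('near side',onz(d,300+139/4.5-.5,200+240/4.5-.5,.034),'near scene',onz(s,250+399/6-.5,120+345/6-.5,.034))
E
```

```text
[ 0.47764255 -0.11075052  0.034     ] [ 0.57078348 -0.12055991  0.034     ]
far side [ 0.55231175 -0.33230856  0.034     ] far scene [ 0.5518594  -0.32965797  0.034     ]
near side [ 0.47578641 -0.11487827  0.034     ] near scene [ 0.47898253 -0.10790813  0.034     ]
```

```bash
python3 -m jog '[[-0.261,-0.043,0.185,0,0,0,0.6],[-0.261,-0.043,0.185,0,0,0,0.6],[-0.261,-0.043,0.185,0,0,0,0.6],[-0.261,-0.043,0.185,0,0,0,0.6],[-0.261,-0.043,0.185,0,0,0,0.6],[-0.261,-0.043,0.185,0,0,0,0.6],[-0.261,-0.043,0.185,0,0,0,0.6],[-0.261,-0.043,0.185,0,0,0,0.6],[-0.261,-0.043,0.185,0,0,0,0.6]]'; python3 -c "
from h import *
c=snap('wrist','w2');print(proj(c,[.477,-.111,.034]))"
```

```text
time_s: 1.75
ee_pos: [0.4759, -0.1124, 0.119]
eef_rot: [-3.138, 0.0, 1.568]
force: [0.2, -0.3, 0.3]
grip_width: 0.0753
[318.65210768 199.41663453]
```

View pics/w2.png

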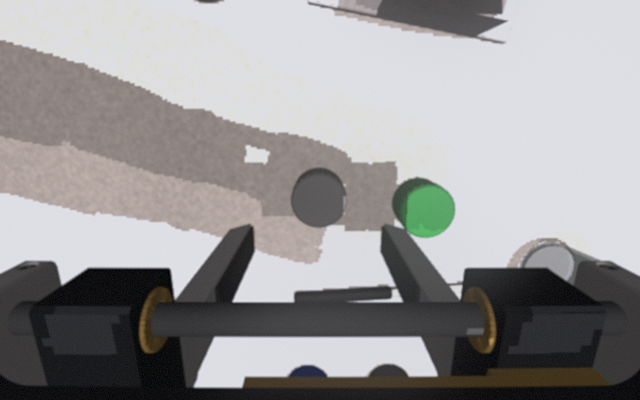

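Cap top is at (318,198), matching the prediction. Descending to grasp.

```bash
python3 -m jog '[[0.001,0.001,0.05,0,0,0,0.6],[0.001,0.001,0.09,0,0,0,0.6],[0.001,0.001,0.115,0,0,0,0.6],[0.001,0.001,0.115,0,0,0,0.6],[0.001,0.001,0.115,0,0,0,-0.1],[0.001,0.001,0.115,0,0,0,-0.3],[0.001,0.001,0.115,0,0,0,-0.3],[0.001,0.001,0.115,0,0,0,-0.3],[0.001,0.001,0.115,0,0,0,-0.3],[0.001,0.001,0.115,0,0,0,-0.3]]' 30
```

```text
time_s: 2.8
ee_pos: [0.4776, -0.111, 0.0056]
eef_rot: [-3.141, 0.001, 1.569]
force: [-3.1, 2.3, 8.2]
grip_width: 0.0474
```

```bash
python3 -m jog '[[0,0,-0.05,0,0,0,-0.3],[0,0,-0.1,0,0,0,-0.3],[0.05,0,-0.15,0,0,0,-0.3],[0.1,0,-0.2,0,0,0,-0.3],[0.1,0,-0.2,0,0,0,-0.3],[0.1,0,-0.2,0,0,0,-0.3]]'; cat > tgt.py <<'E'
from h import *
Lm=np.array([.5470,.2517,.15]);Rm=np.array([.5179,.0950,.15])
th=np.arctan2(Lm[0]-Rm[0],Lm[1]-Rm[1])
ry=np.array([np.sin(th),np.cos(th),0]);fr=np.array([-np.cos(th),np.sin(th),0])
ax=.5*fr+np.sqrt(.75)*np.array([0,0,1])
Rt=np.stack([ry,np.cross(-ax,ry),-ax],1)
def go(p,Rg=Rt):
    o=status.get_obs();R0=R.from_euler('xyz',o['eef_rot']).as_matrix()
    print('shift',(R0.T@(np.asarray(p)-o['ee_pos'])).round(4),'turn',(R.from_matrix(R0.T@Rg).as_rotvec()/(np.pi/2)).round(4))
E
python3 -c "
from tgt import *
c=snap('wrist','w3');o=status.get_obs();print(o['ee_pos']);R0=R.from_euler('xyz',o['eef_rot']).as_matrix()
print(proj(c,o['ee_pos']+R0@np.array([0,0,-.0284])),R0)
print(ax);go(Rm+ax*(.0356+.03))"
```

```text
time_s: 3.4
ee_pos: [0.4791, -0.0084, 0.2098]
eef_rot: [3.136, 0.001, 1.572]
force: [-0.6, -1.0, -0.5]
grip_width: 0.0472
[ 0.47836513 -0.0097612   0.20727479]
[315.85987751 259.92772386] [[-8.37755186e-04  9.99995932e-01  2.72649405e-03]
 [ 9.99999061e-01  8.40707987e-04 -1.08203688e-03]
 [-1.08432466e-03  2.72558501e-03 -9.99995698e-01]]
[-0.49159517  0.09129176  0.8660254 ]
shift [0.1107 0.0074 0.0004] turn [-0.3306 -0.0302  0.1149]
```

View pics/w3.png

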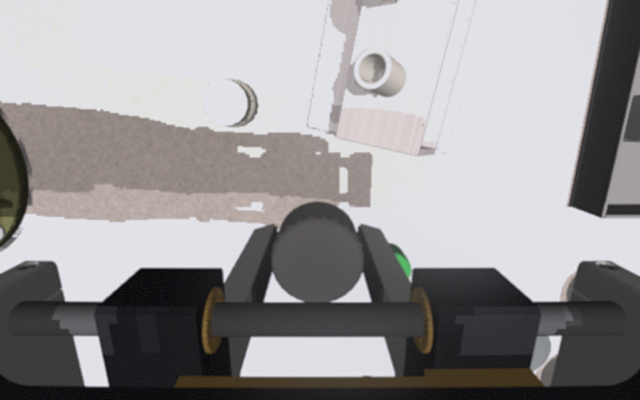

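```bash
python3 - <<'E'
from h import *
w=load('w3');x=w['image'][190:320,250:390,::-1]; 
x=np.clip(x.astype(float)*1.8,0,255).astype(np.uint8)
cv2.imwrite('pics/c7.png',cv2.resize(x,None,fx=5,fy=5,interpolation=cv2.INTER_CUBIC))
E
```

```text
(no output)
```

View pics/c7.png

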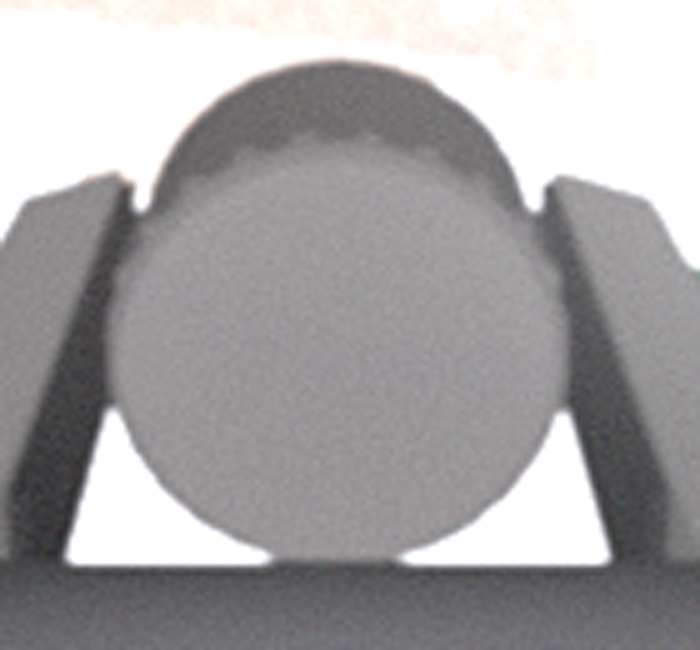

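```bash
python3 -m jog '[[0.04,0.003,0,-0.1,-0.01,0.03,-0.3],[0.08,0.005,0,-0.2,-0.02,0.07,-0.3],[0.11,0.007,0,-0.33,-0.03,0.115,-0.3],[0.11,0.007,0,-0.33,-0.03,0.115,-0.3],[0.11,0.007,0,-0.33,-0.03,0.115,-0.3],[0.11,0.007,0,-0.33,-0.03,0.115,-0.3]]'; python3 -c "
from tgt import *
c=snap('wrist','w4');snap('side','d4');o=status.get_obs();print(o['joint_vel'].round(3))
Rm=Rm+[-.0007,-.0008,0];go(Rm+ax*.0076);print(proj(c,Rm))"
```

```text
time_s: 4.05
ee_pos: [0.4851, 0.0996, 0.2066]
eef_rot: [2.622, 0.001, 1.388]
force: [-0.0, -0.3, -0.6]
grip_width: 0.0472
[-0.     0.001 -0.002 -0.008 -0.007  0.015]
shift [ 0.0008 -0.0009  0.0577] turn [-0.0019  0.0006 -0.0004]
[317.03733805 206.8730049 ]
```

View pics/w4.png

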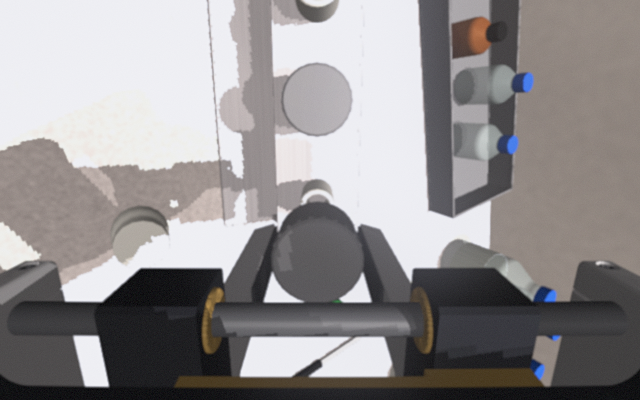

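View pics/d4.png

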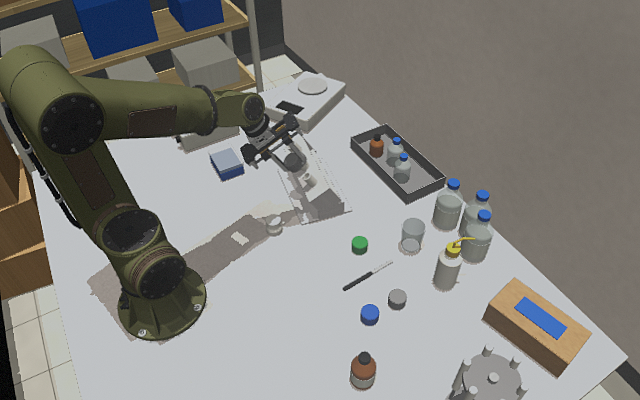

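Tool, held cap and middle cap line up at u≈317 in the wrist view. Advancing gently to the rim.

```bash
python3 -m jog '[[0.001,-0.001,0.03,0,0,0,-0.3],[0.001,-0.001,0.05,0,0,0,-0.3],[0.001,-0.001,0.056,0,0,0,-0.3],[0.001,-0.001,0.058,0,0,0,-0.3],[0.001,-0.001,0.060,0,0,0,-0.3],[0.001,-0.001,0.062,0,0,0,-0.3],[0.001,-0.001,0.062,0,0,0,-0.3],[0.001,-0.001,0.062,0,0,0,-0.3]]'; cat > st.py <<'E'
from tgt import *
o=status.get_obs();R0=R.from_euler('xyz',o['eef_rot']).as_matrix()
for n,m in (('R',Rm+[-.0007,-.0008,0]),('L',Lm+[-.0007,-.0008,0])):
    print(n,'TCP in mouth frame (row,lean,depth mm)',(Rt.T@(o['ee_pos']-m)*1000).round(1),'underside depth',((Rt.T@(o['ee_pos']-m))[2]*1000+5.6).round(1))
print('F tool',(R0.T@o['force']).round(1),'M',(R0.T@o['moment']).round(2),'tilt',(R.from_matrix(R0.T@Rt).as_rotvec()).round(4),o['grip_width'])
E
python3 st.py
```

```text
time_s: 4.95
ee_pos: [0.5153, 0.0949, 0.1544]
eef_rot: [2.62, 0.0, 1.386]
force: [-14.3, 1.1, 11.8]
grip_width: 0.0478
R TCP in mouth frame (row,lean,depth mm) [ 0.3  0.5 -4.9] underside depth 0.7
L TCP in mouth frame (row,lean,depth mm) [-159.     0.5   -4.9] underside depth 0.7
F tool [ -1.5  -6.5 -17.3] M [ 1.47 -0.41  0.02] tilt [-0.002   0.0006 -0.0009] 0.04779722688966572
```

```bash
python3 -m jog '[[0,0,0.003,0,0,0,-0.3],[0,-0.0015,0.003,0,0,0,-0.3],[0.001,-0.001,0.003,0,0,0,-0.3],[0.0015,0,0.003,0,0,0,-0.3],[0.001,0.001,0.003,0,0,0,-0.3],[0,0.0015,0.003,0,0,0,-0.3],[-0.001,0.001,0.003,0,0,0,-0.3],[-0.0015,0,0.003,0,0,0,-0.3],[-0.001,-0.001,0.003,0,0,0,-0.3],[0,-0.0015,0.003,0,0,0,-0.3],[0,0,0.003,0,0,0,-0.3]]';python3 st.py
```

```text
time_s: 6.05
ee_pos: [0.5168, 0.095, 0.1538]
eef_rot: [2.618, -0.001, 1.386]
force: [-23.4, 5.1, 17.3]
grip_width: 0.0474
R TCP in mouth frame (row,lean,depth mm) [ 0.7  1.4 -3.5] underside depth 2.1
L TCP in mouth frame (row,lean,depth mm) [-158.7    1.4   -3.5] underside depth 2.1
F tool [  0.7 -12.1 -27. ] M [2.56 0.05 0.14] tilt [-0.0002 -0.0001 -0.0012] 0.04738536063319288
```

```bash
python3 -c "
from tgt import *
a=snap('wrist','w5');b=snap('side','d5');s=snap('scene','s5')
x=cv2.resize(a['image'][60:320,240:400],None,fx=2,fy=2);p=proj(b,Rm).astype(int);print(p);y=cv2.resize(b['image'][p[1]-40:p[1]+40,p[0]-50:p[0]+50],None,fx=4,fy=4)
p=proj(s,Rm).astype(int);print(p);z=cv2.resize(s['image'][p[1]-40:p[1]+40,p[0]-50:p[0]+50],None,fx=4,fy=4)
im=np.zeros((640,720,3),np.uint8);im[:520,:320]=x;im[:320,320:]=y;im[320:,320:]=z
cv2.imwrite('pics/c8.png',cv2.resize(im,(675,600))[:,:,::-1])"; python3 st.py
```

```text
[306 175]
[338 207]
R TCP in mouth frame (row,lean,depth mm) [ 0.7  1.4 -3.6] underside depth 2.0
L TCP in mouth frame (row,lean,depth mm) [-158.7    1.4   -3.6] underside depth 2.0
F tool [ -0.9  -6.1 -21.8] M [ 1.48 -0.13 -0.  ] tilt [-0.0003 -0.0003 -0.0012] 0.047482296987426925
```

View pics/c8.png

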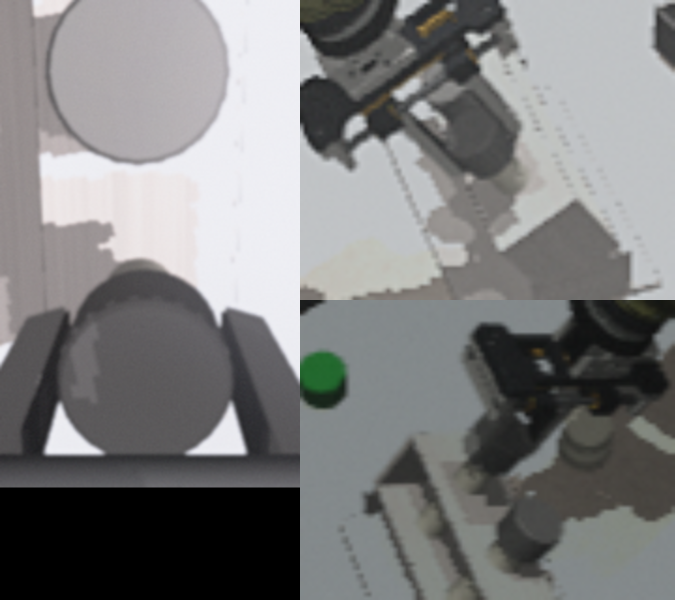

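The wrist view shows the held cap sits about 2 mm off the row line (middle cap u≈313.6 vs fingers 317.3). Backing off and re-approaching centred.

```bash
python3 -m jog '[[-0.0005,-0.0016,-0.004,0,0,0,-0.3],[-0.0005,-0.0016,-0.004,0,0,0,-0.3],[-0.0005,-0.0016,-0.004,0,0,0,-0.3]]';python3 st.py; python3 -c "
from tgt import *
a=snap('wrist','w6');x=cv2.resize(a['image'][60:320,240:400],None,fx=2.3,fy=2.3);cv2.imwrite('pics/c9.png',x[:,:,::-1])"
```

```text
time_s: 6.5
ee_pos: [0.5134, 0.0952, 0.157]
eef_rot: [2.617, -0.001, 1.386]
force: [-0.3, -0.1, -1.3]
grip_width: 0.0475
R TCP in mouth frame (row,lean,depth mm) [ 0.3  0.1 -8. ] underside depth -2.4
L TCP in mouth frame (row,lean,depth mm) [-1.591e+02  1.000e-01 -8.000e+00] underside depth -2.4
F tool [-0.2 -0.8  1. ] M [ 0.27  0.01 -0.01] tilt [ 0.0006 -0.0006 -0.0013] 0.04746048708637934
```

View pics/c9.png

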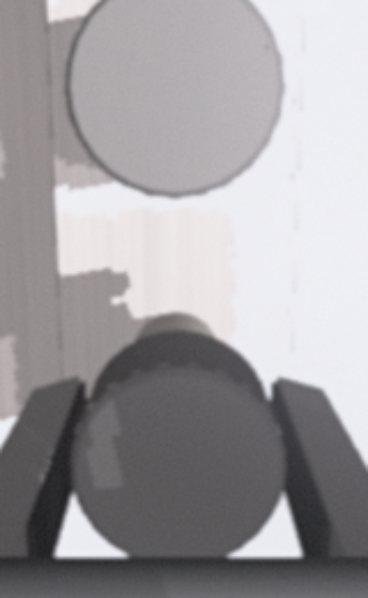

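```bash
python3 - <<'E'
from tgt import *
c=load('w6');o,d=ray(c,316.5,97.8)
P0=Rm+ax*.02; t=((P0-o)@ax)/(d@ax);X=o+d*t
m=X-.02*ax-.08*ry;print(m, (Rt.T@(m-Rm)*1000).round(1))
# held cap disc as seen: u=240+179.5/2.3, 
ob=status.get_obs();R0=R.from_euler('xyz',ob['eef_rot']).as_matrix()
P0=ob['ee_pos']+R0@[0,0,-.0284];
for v in (256,258,260):
  o,d=ray(c,240+179.5/2.3,v);t=((P0-o)@R0[:,2])/(d@R0[:,2]);print(v,(R0.T@(o+d*t-P0)*1000).round(1))
x=c['image'][180:320,250:390,::-1]; cv2.imwrite('pics/c10.png',cv2.resize(np.clip(x*1.8,0,255).astype(np.uint8),None,fx=4,fy=4,interpolation=cv2.INTER_CUBIC))
E
```

```text
[0.51752806 0.0944561  0.14984621] [-0.6 -0.3 -0. ]
256 [2.  0.8 0. ]
258 [ 0.9  0.8 -0. ]
260 [-0.2  0.8  0. ]
```

View pics/c10.png

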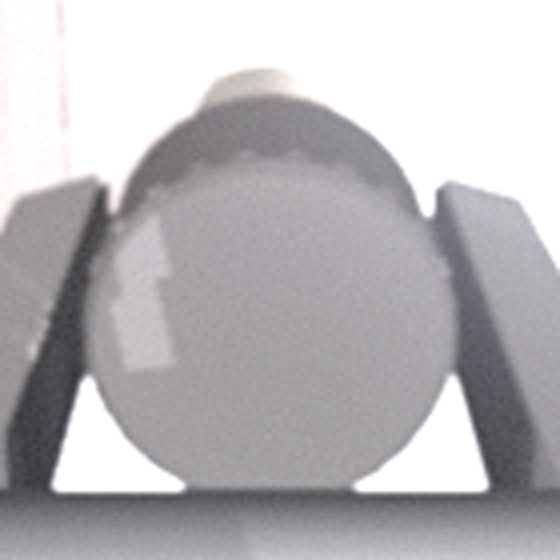

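```bash
python3 -m jog '[[0,-0.0008,0,0,0,0,-0.3],[0,-0.0008,0.002,0,0,0,-0.3],[0,-0.0008,0.004,0,0,0,-0.3],[0,-0.0008,0.005,0,0,0,-0.3],[0,-0.0008,0.006,0,0,0,-0.3],[0,-0.0008,0.006,0,0,0,-0.3]]';python3 st.py
```

```text
time_s: 7.15
ee_pos: [0.5155, 0.0951, 0.1521]
eef_rot: [2.617, -0.001, 1.386]
force: [-20.9, 3.5, 20.1]
grip_width: 0.0477
R TCP in mouth frame (row,lean,depth mm) [ 0.6 -0.5 -2.7] underside depth 2.9
L TCP in mouth frame (row,lean,depth mm) [-158.8   -0.5   -2.7] underside depth 2.9
F tool [ -0.4  -8.3 -28. ] M [ 1.82 -0.2   0.06] tilt [ 0.0008 -0.0008 -0.0014] 0.047741212205213816
```

```bash
python3 -m jog '[[0,0,-0.001,0,0,0,-0.3],[0.001,0,-0.001,0,0,0,-0.3],[0.0005,0.0009,-0.001,0,0,0,-0.3],[-0.0005,0.0009,-0.001,0,0,0,-0.3],[-0.001,0,-0.001,0,0,0,-0.3],[-0.0005,-0.0009,-0.001,0,0,0,-0.3],[0.0005,-0.0009,-0.001,0,0,0,-0.3],[0.001,-0.0017,-0.001,0,0,0,-0.3],[0.0017,-0.001,-0.001,0,0,0,-0.3],[0.002,0,-0.001,0,0,0,-0.3],[0.0017,0.001,-0.001,0,0,0,-0.3],[0.001,0.0017,-0.001,0,0,0,-0.3],[0,0.002,-0.001,0,0,0,-0.3],[-0.001,0.0017,-0.001,0,0,0,-0.3],[-0.0017,0.001,-0.001,0,0,0,-0.3],[-0.002,0,-0.001,0,0,0,-0.3],[-0.0017,-0.001,-0.001,0,0,0,-0.3],[-0.001,-0.0017,-0.001,0,0,0,-0.3],[0,-0.002,-0.001,0,0,0,-0.3],[0,0,-0.001,0,0,0,-0.3]]';python3 st.py
```

```text
time_s: 9.15
ee_pos: [0.5149, 0.0953, 0.1528]
eef_rot: [2.618, -0.001, 1.387]
force: [-0.9, 0.4, -0.4]
grip_width: 0.0472
R TCP in mouth frame (row,lean,depth mm) [ 0.7 -0.7 -3.7] underside depth 1.9
L TCP in mouth frame (row,lean,depth mm) [-158.7   -0.7   -3.7] underside depth 1.9
F tool [ 0.2 -1.  -0.1] M [ 0.23 -0.05  0.07] tilt [ 0.0005 -0.0009 -0.0012] 0.047210170496791576
```

```bash
python3 -m jog '[[0,0,0.001,0,0,0,-0.3],[0,0,0.002,0,0,0,-0.3],[0,0,0.003,0,0,0,-0.3],[0,0,0.003,0,0,0,-0.3]]';python3 st.py
```

```text
time_s: 9.55
ee_pos: [0.5163, 0.0955, 0.1517]
eef_rot: [2.616, -0.002, 1.387]
force: [-23.3, 3.4, 23.1]
grip_width: 0.0473
R TCP in mouth frame (row,lean,depth mm) [ 1.1 -0.1 -2. ] underside depth 3.6
L TCP in mouth frame (row,lean,depth mm) [-1.583e+02 -1.000e-01 -2.000e+00] underside depth 3.6
F tool [ -0.8  -8.7 -31.8] M [ 1.9  -0.22  0.03] tilt [ 0.0017 -0.0015 -0.0015] 0.04728444679406998
```

Stops at the rim even after a search, and the left vessel is the wider one, so this is probably the wide cap. Retreating and stepping along the row to look at the left mouth from there.

```bash
python3 -m jog '[[0,-0.0005,-0.03,0,0,0,-0.3],[0,-0.0005,-0.06,0,0,0,-0.3],[0.05,-0.0005,-0.06,0,0,0,-0.3],[0.09,-0.0005,-0.06,0,0,0,-0.3],[0.09,-0.0005,-0.06,0,0,0,-0.3],[0.09,-0.0005,-0.06,0,0,0,-0.3],[0.09,-0.0005,-0.06,0,0,0,-0.3]]';python3 st.py;python3 -c "
from tgt import *
a=snap('wrist','w7');print(proj(a,Lm))"
```

```text
time_s: 10.25
ee_pos: [0.5026, 0.1888, 0.2032]
eef_rot: [2.617, -0.002, 1.386]
force: [0.2, -0.9, -1.0]
grip_width: 0.0475
R TCP in mouth frame (row,lean,depth mm) [ 90.3  -0.8 -61.9] underside depth -56.3
L TCP in mouth frame (row,lean,depth mm) [-69.1  -0.8 -61.9] underside depth -56.3
F tool [-0.8 -0.2  1.1] M [ 0.31  0.   -0.03] tilt [ 0.0011 -0.001  -0.0017] 0.047531273584037
[318.17748433 116.83937807]
```

View pics/w7.png

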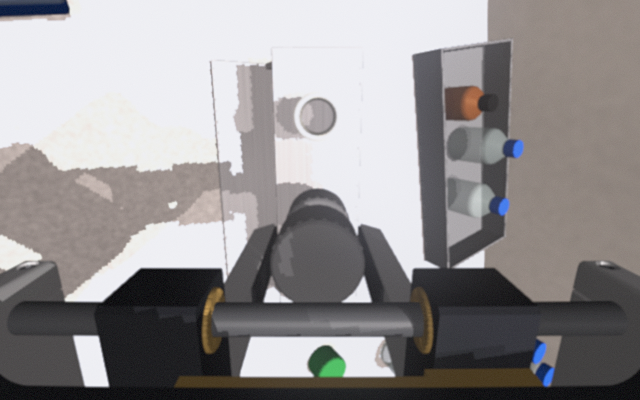

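```bash
python3 - <<'E'
from tgt import *
c=load('w7');x=c['image'][85:150,280:355,::-1].astype(float); x=np.clip((x-120)*1.9,0,255).astype(np.uint8)
y=c['image'][180:315,250:385,::-1].astype(float);y=np.clip(y*1.8,0,255).astype(np.uint8)
cv2.imwrite('pics/c11.png',np.vstack([cv2.resize(x,(600,520),interpolation=cv2.INTER_CUBIC)]))
cv2.imwrite('pics/c12.png',cv2.resize(y,None,fx=4,fy=4,interpolation=cv2.INTER_CUBIC))
E
```

```text
(no output)
```

View pics/c11.png

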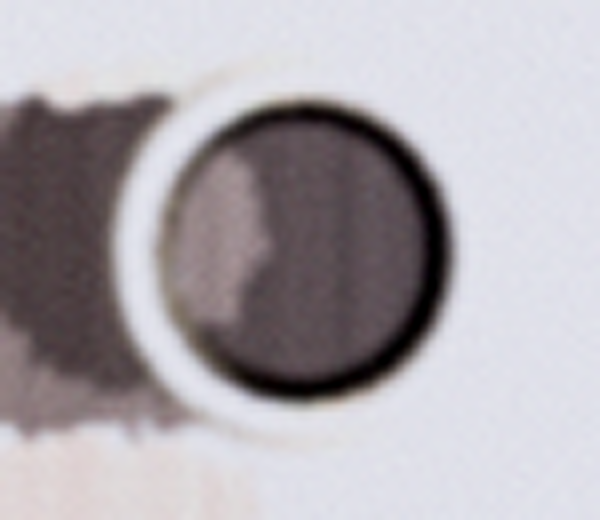

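View pics/c12.png

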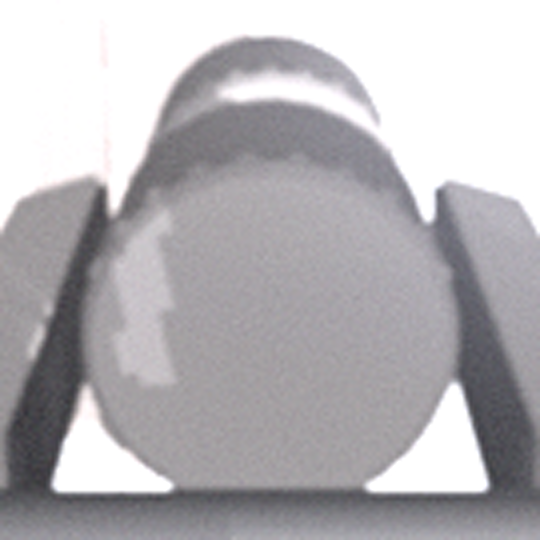

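```bash
python3 - <<'E'
from tgt import *
c=load('w7');o,d=ray(c,317.9,115.75)
ob=status.get_obs();R0=R.from_euler('xyz',ob['eef_rot']).as_matrix()
t=((Lm-o)@ax)/(d@ax);X=o+d*t;print(X,(Rt.T@(X-Lm)*1000).round(1),(Rt.T@(X-Rm)*1000).round(1))
P0=ob['ee_pos']+R0@[0,0,-.031]
for v in (260,261,262.2):
  o,d=ray(c,317.6,v);t=((P0-o)@R0[:,2])/(d@R0[:,2]);q=R0.T@(o+d*t-P0);print(v,(q*1000).round(1))
  print(' mouth minus cap in tool', (R0.T@(X-(ob['ee_pos']+R0@[q[0],q[1],0]))*1000).round(1))
E
```

```text
[0.54696974 0.25249231 0.1498993 ] [ 0.8 -0.2 -0. ] [160.2  -0.2  -0. ]
260 [ 1.3  0.3 -0. ]
 mouth minus cap in tool [69.6  0.3 62.3]
261 [0.8 0.3 0. ]
 mouth minus cap in tool [70.2  0.3 62.3]
262.2 [0.1 0.3 0. ]
 mouth minus cap in tool [70.8  0.3 62.3]
```

Left mouth is at (317.9,115.8) with bore ≈37 px, i.e. 27 mm, so it is the wide vessel. It lies 160.2 mm from the right one, as it should. Shift (70,0.3,~58).

```bash
python3 -m jog '[[0.05,0.0003,0.01,0,0,0,-0.3],[0.07,0.0003,0.03,0,0,0,-0.3],[0.07,0.0003,0.05,0,0,0,-0.3],[0.07,0.0003,0.054,0,0,0,-0.3],[0.07,0.0003,0.056,0,0,0,-0.3],[0.07,0.0003,0.058,0,0,0,-0.3],[0.07,0.0003,0.06,0,0,0,-0.3],[0.07,0.0003,0.062,0,0,0,-0.3],[0.07,0.0003,0.062,0,0,0,-0.3]]';python3 st.py
```

```text
time_s: 11.2
ee_pos: [0.5463, 0.2515, 0.152]
eef_rot: [2.615, -0.003, 1.385]
force: [-14.0, -4.4, 15.6]
grip_width: 0.0474
R TCP in mouth frame (row,lean,depth mm) [160.    0.9  -1.8] underside depth 3.8
L TCP in mouth frame (row,lean,depth mm) [ 0.6  0.9 -1.8] underside depth 3.8
F tool [ -6.8  -3.4 -20. ] M [ 1.05 -1.2  -0.06] tilt [ 0.0029 -0.0011 -0.0032] 0.04743049149585192
```

```bash
python3 -m jog '[[-0.0005,-0.0005,0,0,0,0,-0.3],[-0.0005,-0.0012,0.0005,0,0,0,-0.3],[-0.0015,-0.0012,0.001,0,0,0,-0.3],[-0.001,-0.002,0.001,0,0,0,-0.3],[0,-0.002,0.001,0,0,0,-0.3],[0.0005,-0.0012,0.001,0,0,0,-0.3],[0,-0.0004,0.001,0,0,0,-0.3],[-0.001,-0.0004,0.001,0,0,0,-0.3]]';python3 st.py
```

```text
time_s: 12.0
ee_pos: [0.5459, 0.2511, 0.1518]
eef_rot: [2.615, -0.004, 1.385]
force: [-11.0, 6.5, 9.6]
grip_width: 0.0476
R TCP in mouth frame (row,lean,depth mm) [159.5   0.6  -1.8] underside depth 3.8
L TCP in mouth frame (row,lean,depth mm) [ 0.2  0.6 -1.8] underside depth 3.8
F tool [  4.4  -5.6 -14.3] M [ 1.54  0.99 -0.08] tilt [ 0.0032 -0.0026 -0.0036] 0.04764751149186677
```

```bash
python3 -m jog '[[0.0006,-0.0011,-0.003,0,0,0,-0.3],[0.0006,-0.0011,-0.003,0,0,0,-0.3],[0.0006,-0.0011,-0.003,0,0,0,-0.3]]';python3 st.py;python3 -c "
from tgt import *
a=snap('wrist','w8');x=cv2.resize(np.clip(a['image'][180:320,250:390]*1.0,0,255).astype(np.uint8),None,fx=4,fy=4)
b=snap('side','d8');p=proj(b,Lm).astype(int);y=cv2.resize(b['image'][p[1]-35:p[1]+35,p[0]-30:p[0]+30],None,fx=4,fy=4)
im=np.zeros((560,800,3),np.uint8);im[:,:560]=x;im[:280,560:]=y;
s=snap('scene','s8');p=proj(s,Lm).astype(int);im[280:,560:]=cv2.resize(s['image'][p[1]-35:p[1]+35,p[0]-30:p[0]+30],None,fx=4,fy=4)
cv2.imwrite('pics/c13.png',im[:,:,::-1])"
```

```text
time_s: 12.3
ee_pos: [0.5436, 0.2521, 0.1538]
eef_rot: [2.615, -0.004, 1.385]
force: [0.7, -0.9, -0.2]
grip_width: 0.0475
R TCP in mouth frame (row,lean,depth mm) [160.1  -0.6  -4.7] underside depth 0.9
L TCP in mouth frame (row,lean,depth mm) [ 0.7 -0.6 -4.7] underside depth 0.9
F tool [-0.7  0.6  0.6] M [ 0.3  -0.03 -0.02] tilt [ 0.0033 -0.0025 -0.0035] 0.04750191465719613
```

View pics/c13.png

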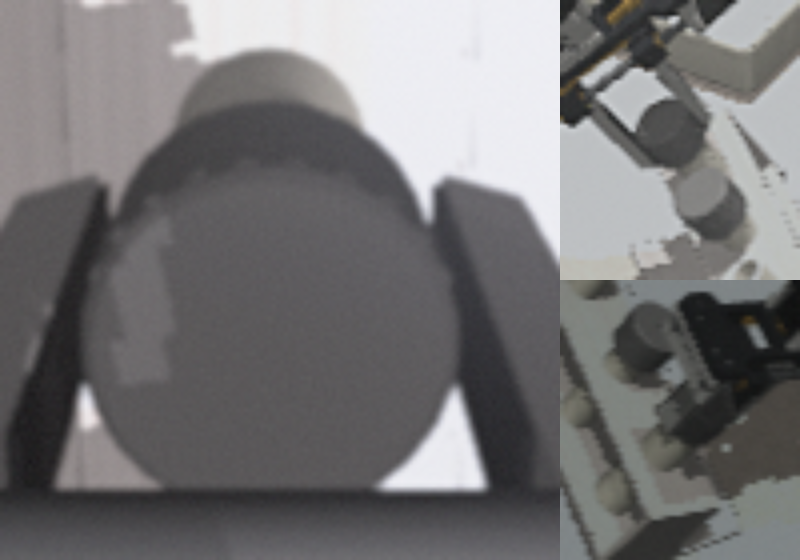

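```bash
python3 -m jog '[[0,0,0.001,0,0,0,-0.3],[0,0,0.002,0,0,0,-0.3],[0,-0.0005,0.003,0,0,0,-0.3],[0,-0.001,0.004,0,0,0,-0.3],[0,-0.001,0.004,0,0,0,-0.3]]';python3 st.py
```

```text
time_s: 12.95
ee_pos: [0.545, 0.2518, 0.1512]
eef_rot: [2.613, -0.004, 1.385]
force: [-11.2, -5.2, 15.2]
grip_width: 0.0473
R TCP in mouth frame (row,lean,depth mm) [160.   -0.6  -1.7] underside depth 3.9
L TCP in mouth frame (row,lean,depth mm) [ 0.6 -0.6 -1.7] underside depth 3.9
F tool [ -7.1  -1.  -18.2] M [ 0.5  -1.18 -0.03] tilt [ 0.0047 -0.0024 -0.0042] 0.047312094703298634
```

```bash
python3 -m jog '[[-0.001,0,0.001,0,0,0,-0.3],[-0.001,0,0.001,0,0,0,-0.3],[-0.001,0.001,0.001,0,0,0,-0.3],[-0.001,-0.001,0.001,0,0,0,-0.3],[-0.002,-0.001,0.001,0,0,0,-0.3],[-0.002,0,0.001,0,0,0,-0.3],[-0.002,0.001,0.001,0,0,0,-0.3]]' 45;python3 st.py
```

```text
time_s: 13.65
ee_pos: [0.5453, 0.2509, 0.1515]
eef_rot: [2.614, -0.006, 1.386]
force: [-20.0, 8.1, 11.4]
grip_width: 0.0474
R TCP in mouth frame (row,lean,depth mm) [ 1.592e+02 -1.000e-01 -1.700e+00] underside depth 3.9
L TCP in mouth frame (row,lean,depth mm) [-0.2 -0.1 -1.7] underside depth 3.9
F tool [  4.3 -12.5 -20.5] M [ 2.81  0.79 -0.05] tilt [ 0.0044 -0.0046 -0.0045] 0.04736363752203791
```

```bash
python3 - <<'E'
from tgt import *
for fn,u,v,z in (('w3',317.5,201.5,.0056),('w6',317.5,203.3,.004),('w7',317,204.5,.0028),('w8',317,204.5,.0028)):
    c=load(fn);T=c['world_from_camera'];Tc=np.linalg.inv(T)
    # tool pose from camera pose: nominal tool-from-camera from start
    c0=load('wrist0')
    R0=R.from_euler('xyz',[np.pi,0,np.pi/2]).as_matrix();p0=np.array([.55,0,.205])
    # tool in camera frame
    Rc=c0['world_from_camera'][:3,:3].T@R0;pc=c0['world_from_camera'][:3,:3].T@(p0-c0['world_from_camera'][:3,3])
    o,d=ray(c,u,v);o=np.zeros(3);d=T[:3,:3].T@d
    n=Rc[:,2];P=pc+Rc@[0,0,z];t=(P@n)/(d@n);print(fn,(Rc.T@(d*t-P)*1000).round(2))
    print('   camera-in-world check TCP',(T[:3,:3]@pc+T[:3,3]).round(4))
E
```

```text
w3 [ 2.151e+01  1.000e-02 -0.000e+00]
   camera-in-world check TCP [ 0.4793 -0.0084  0.2098]
w6 [ 2.084e+01  1.000e-02 -0.000e+00]
   camera-in-world check TCP [0.5138 0.0951 0.1572]
w7 [20.45 -0.29 -0.  ]
   camera-in-world check TCP [0.503  0.1887 0.2035]
w8 [20.45 -0.29 -0.  ]
   camera-in-world check TCP [0.544  0.2521 0.1541]
```

```bash
python3 - <<'E'
from tgt import *
c=load('w8');T=c['world_from_camera'];c0=load('wrist0')
R0=R.from_euler('xyz',[np.pi,0,np.pi/2]).as_matrix();p0=np.array([.55,0,.205])
Rc=c0['world_from_camera'][:3,:3].T@R0;pc=c0['world_from_camera'][:3,:3].T@(p0-c0['world_from_camera'][:3,3])
f=lambda t:proj(c,T[:3,:3]@(pc+Rc@np.array(t)/1000)+T[:3,3]).round(1)
for t in ([8,-23.7,0],[8,23.7,0],[8,-36,0],[8,36,0],[24,0,2.8],[0,0,-31],[24,0,-31],[-24,0,-31],[0,24,-31],[0,-24,-31]): print(t,f(t), ((f(t)-[250,180])*4).round())
E
```

```text
[8, -23.7, 0] [277.3 226.1] [109. 184.]
[8, 23.7, 0] [357.6 226.1] [430. 184.]
[8, -36, 0] [256.5 226. ] [ 26. 184.]
[8, 36, 0] [378.4 226.1] [514. 184.]
[24, 0, 2.8] [317.5 198.7] [270.  75.]
[0, 0, -31] [317.5 262. ] [270. 328.]
[24, 0, -31] [317.6 216.6] [270. 146.]
[-24, 0, -31] [317.5 304.1] [270. 496.]
[0, 24, -31] [365.2 262.1] [461. 328.]
[0, -24, -31] [269.8 262. ] [ 79. 328.]
```

```bash
python3 - <<'E'
from tgt import *
c=load('wrist0')
for ctr in ([.4776,-.1107],[.4776,-.1090]):
  for z,r in ((.034,24),(.0,24)):
    a=np.linspace(0,2*np.pi,200);P=np.array([proj(c,[ctr[0]+r/1000*np.cos(t),ctr[1]+r/1000*np.sin(t),z]) for t in a])
    q=(P-[230,235]+.5)*6;print(z,'x',q[:,0].min().round(),q[:,0].max().round(),'y',q[:,1].min().round(),q[:,1].max().round())
E
```

```text
0.034 x 43.0 284.0 y 109.0 328.0
0.0 x 81.0 303.0 y 42.0 246.0
0.034 x 43.0 284.0 y 101.0 320.0
0.0 x 81.0 303.0 y 35.0 239.0
```

Finger tips project where predicted, but the cap's lower edge shows it sits about 1.5–2 mm toward −row in the grip. I'll hop and press with the tool further +row.

```bash
python3 -m jog '[[0.0025,-0.0005,-0.003,0,0,0,-0.3],[0.0027,-0.0005,-0.003,0,0,0,-0.3],[0.0027,-0.0007,-0.001,0,0,0,-0.3],[0.0027,-0.001,0.001,0,0,0,-0.3],[0.0027,-0.001,0.002,0,0,0,-0.3],[0.0027,-0.001,0.002,0,0,0,-0.3]]';python3 st.py
```

```text
time_s: 14.25
ee_pos: [0.546, 0.2533, 0.1489]
eef_rot: [2.614, -0.006, 1.385]
force: [0.6, 1.1, -0.4]
grip_width: 0.0472
R TCP in mouth frame (row,lean,depth mm) [161.7  -1.2   0.6] underside depth 6.2
L TCP in mouth frame (row,lean,depth mm) [ 2.3 -1.2  0.6] underside depth 6.2
F tool [1.2 0.2 0.5] M [0.28 0.02 0.01] tilt [ 0.004  -0.0043 -0.0045] 0.047239467854665235
```

It's entering: past the rim with zero force. Pushing home.

```bash
python3 -m jog '[[0,0,0.002,0,0,0,-0.3],[0,0,0.004,0,0,0,-0.3],[0,0,0.006,0,0,0,-0.3],[0,0,0.008,0,0,0,-0.3],[0,0,0.008,0,0,0,-0.3]]';python3 st.py
```

```text
time_s: 14.75
ee_pos: [0.5501, 0.2526, 0.1417]
eef_rot: [2.614, -0.006, 1.385]
force: [1.1, -0.1, -1.5]
grip_width: 0.0473
R TCP in mouth frame (row,lean,depth mm) [161.7  -1.2   8.9] underside depth 14.5
L TCP in mouth frame (row,lean,depth mm) [ 2.4 -1.2  8.9] underside depth 14.5
F tool [0.1 0.2 1.9] M [ 0.28  0.12 -0.05] tilt [ 0.0039 -0.0042 -0.0045] 0.04731367426919549
```

```bash
python3 -m jog '[[0,0,0.002,0,0,0,-0.3],[0,0,0.004,0,0,0,-0.3],[0,0,0.005,0,0,0,-0.3],[0,0,0.006,0,0,0,-0.3],[0,0,0.006,0,0,0,-0.3]]';python3 st.py
```

```text
time_s: 15.25
ee_pos: [0.5521, 0.2525, 0.1385]
eef_rot: [2.614, -0.006, 1.385]
force: [-33.5, -3.8, 29.7]
grip_width: 0.0476
R TCP in mouth frame (row,lean,depth mm) [162.   -1.   12.7] underside depth 18.3
L TCP in mouth frame (row,lean,depth mm) [ 2.6 -1.  12.7] underside depth 18.3
F tool [ -9.7 -12.8 -41.9] M [ 2.59 -1.6   0.12] tilt [ 0.0043 -0.0043 -0.0052] 0.047567187853295896
```

```bash
python3 -m jog '[[0,0,-0.0015,0,0,0,-0.3],[0,0,-0.0015,0,0,0,0.5],[0,0,-0.0015,0,0,0,0.5],[0,0,-0.0015,0,0,0,0.5],[0,0,-0.0015,0,0,0,0.5],[0,0,-0.03,0,0,0,0.5],[0,0,-0.07,0,0,0,0.5],[-0.05,0,-0.09,0,0,0,0.5],[-0.1,0,-0.1,0,0,0,0.5],[-0.1,0,-0.1,0,0,0,0.5]]';python3 st.py; python3 -c "
from tgt import *
a=snap('wrist','w9');b=snap('side','d9');s=snap('scene','s9')
d=load('side0')
for n,u,v in (('wash base',447,285),('beaker base',410,247),('amber base',363,383),('jar base',274,231)): print(n,onz(d,u,v,0).round(3))
go([.5523,-.3315,.15],R.from_euler('xyz',[np.pi,0,np.pi/2]).as_matrix())"
```

```text
time_s: 16.25
ee_pos: [0.4832, 0.1601, 0.2256]
eef_rot: [2.612, -0.007, 1.383]
force: [0.8, 1.0, -0.4]
grip_width: 0.0706
R TCP in mouth frame (row,lean,depth mm) [ 58.6  -1.6 -88.2] underside depth -82.6
L TCP in mouth frame (row,lean,depth mm) [-100.8   -1.6  -88.2] underside depth -82.6
F tool [1.2 0.3 0.7] M [ 0.23  0.01 -0.01] tilt [ 0.0062 -0.004  -0.0072] 0.07057320739441118
wash base [ 0.71  -0.361  0.   ]
beaker base [ 0.704 -0.196  0.   ]
amber base [ 0.351 -0.478  0.   ]
jar base [0.384 0.071 0.   ]
shift [-0.4738  0.1011  0.1414] turn [ 0.3357  0.0272 -0.1173]
```

View pics/w9.png

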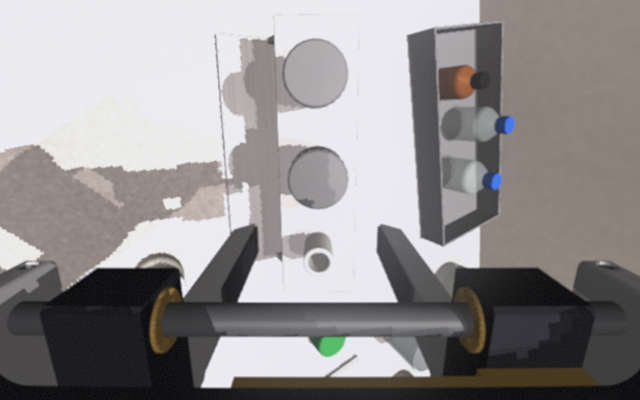

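View pics/d9.png

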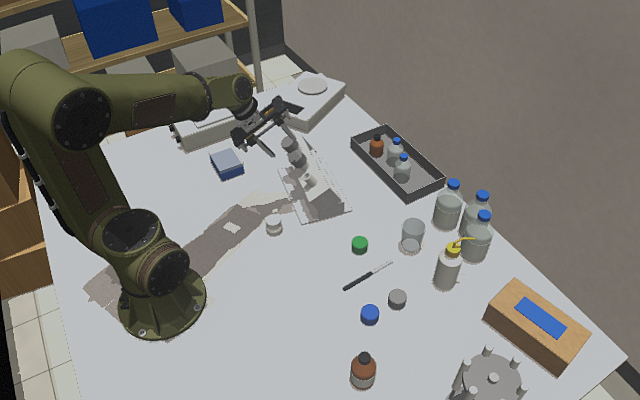

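Left cap appears seated, level with the middle one. Now going to the second cap.

```bash
python3 -m jog '[[-0.05,0.005,0,0.05,0,0,0.5],[-0.1,0.01,0.01,0.1,0.01,-0.03,0.5],[-0.15,0.03,0.03,0.2,0.02,-0.07,0.5],[-0.25,0.05,0.06,0.336,0.027,-0.117,0.5],[-0.474,0.101,0.141,0.336,0.027,-0.117,0.5],[-0.474,0.101,0.141,0.336,0.027,-0.117,0.5],[-0.474,0.101,0.141,0.336,0.027,-0.117,0.5],[-0.474,0.101,0.141,0.336,0.027,-0.117,0.5],[-0.474,0.101,0.141,0.336,0.027,-0.117,0.5],[-0.474,0.101,0.141,0.336,0.027,-0.117,0.5],[-0.474,0.101,0.141,0.336,0.027,-0.117,0.5],[-0.474,0.101,0.141,0.336,0.027,-0.117,0.5],[-0.474,0.101,0.141,0.336,0.027,-0.117,0.5],[-0.474,0.101,0.141,0.336,0.027,-0.117,0.5]]';python3 -c "
from tgt import *
c=snap('wrist','w10');print(proj(c,[.5523,-.3315,.034]))
x=c['image'][150:270,250:390,::-1];cv2.imwrite('pics/c14.png',cv2.resize(np.clip(x*1.,0,255).astype(np.uint8),None,fx=5,fy=5,interpolation=cv2.INTER_CUBIC))"
```

```text
time_s: 17.8
ee_pos: [0.5526, -0.3303, 0.15]
eef_rot: [-3.141, -0.0, 1.572]
force: [-0.3, 0.2, 1.4]
grip_width: 0.0706
[316.78582927 193.5847233 ]
```

View pics/c14.png

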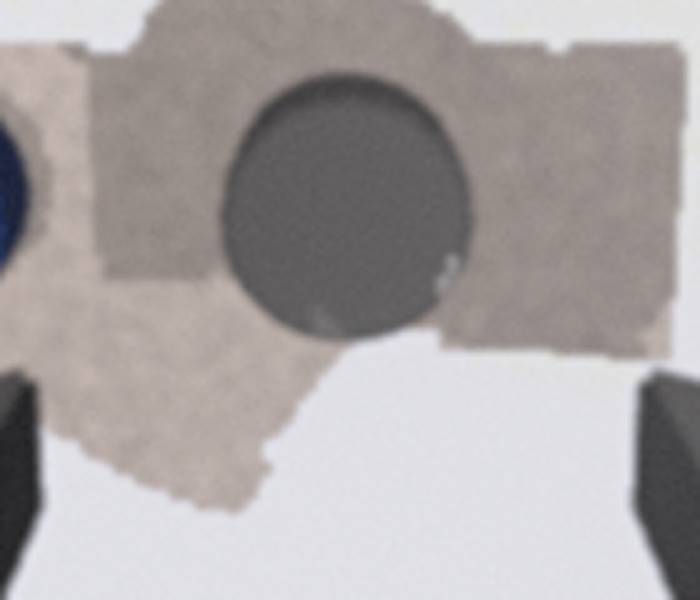

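View pics/w10.png

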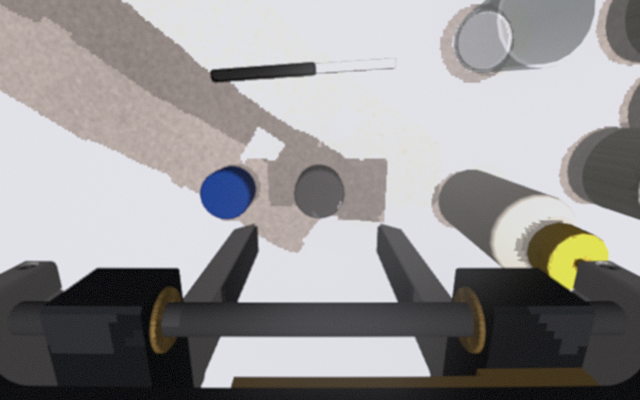

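```bash
python3 -c "
from tgt import *
c=load('w10');X=onz(c,319,192.7,.034);print(X);go([X[0],X[1],.004],R.from_euler('xyz',[np.pi,0,np.pi/2]).as_matrix())"
```

```text
[ 0.55439123 -0.33063476  0.034     ]
shift [-0.0003  0.0019  0.1464] turn [-0.0003  0.0001  0.0006]
```

```bash
python3 -m jog '[[-0.001,0.0019,0.05,0,0,0,0.4],[-0.001,0.0019,0.1,0,0,0,0.4],[-0.001,0.0019,0.13,0,0,0,0.4],[-0.001,0.0019,0.145,0,0,0,0.4],[-0.001,0.0019,0.145,0,0,0,0.4],[-0.001,0.0019,0.145,0,0,0,-0.3],[-0.001,0.0019,0.145,0,0,0,-0.3],[-0.001,0.0019,0.145,0,0,0,-0.3],[-0.001,0.0019,0.145,0,0,0,-0.3],[-0.001,0.0019,0.145,0,0,0,-0.3],[-0.001,0.0019,0.145,0,0,0,-0.3]]' 45; python3 -c "
from tgt import *
o=status.get_obs();print(o['force'].round(1),o['ee_pos'].round(4))
go(Rm+ax*.1)"
```

```text
time_s: 18.95
ee_pos: [0.5552, -0.3318, 0.0073]
eef_rot: [3.14, 0.002, 1.572]
force: [-0.2, 1.7, 6.7]
grip_width: 0.0472
[-0.2  1.7  6.7] [ 0.5552 -0.3318  0.0073]
shift [ 0.4356 -0.0856 -0.2302] turn [-0.3311 -0.0298  0.1151]
```

```bash
python3 -m jog '[[0,0,-0.05,0,0,0,-0.3],[0,0,-0.1,0,0,0,-0.3],[0.03,0,-0.14,0,0,0,-0.3],[0.06,0,-0.18,0,0,0,-0.3],[0.1,-0.02,-0.2,0,0,0,-0.3],[0.15,-0.03,-0.2,0,0,0,-0.3],[0.2,-0.04,-0.2,0,0,0,-0.3],[0.2,-0.04,-0.2,0,0,0,-0.3],[0.2,-0.04,-0.2,0,0,0,-0.3]]'; python3 -c "
from tgt import *
go(Rm+ax*.07-.065*ry)
c=snap('wrist','w11')
y=c['image'][180:315,250:385,::-1].astype(float);y=np.clip(y*1.6,0,255).astype(np.uint8)
cv2.imwrite('pics/c15.png',cv2.resize(y,None,fx=4,fy=4,interpolation=cv2.INTER_CUBIC))"
```

```text
time_s: 19.85
ee_pos: [0.5148, -0.1309, 0.2079]
eef_rot: [3.138, 0.002, 1.574]
force: [-0.3, -0.4, -0.6]
grip_width: 0.0469
shift [ 0.1685 -0.0427 -0.0032] turn [-0.33   -0.0298  0.1163]
```

View pics/c15.png

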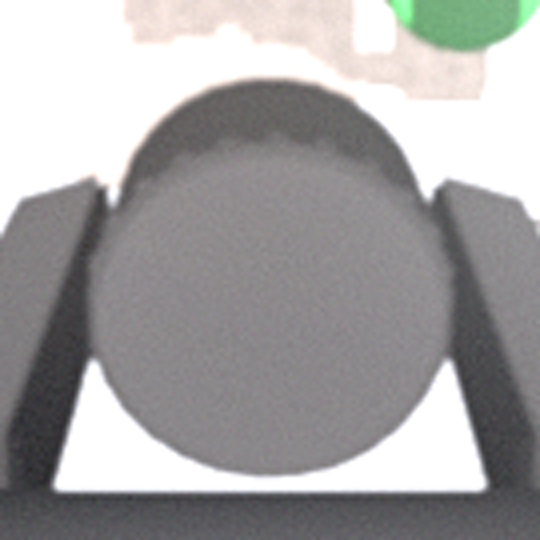

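```bash
python3 -m jog '[[0.05,-0.012,0,-0.1,-0.01,0.03,-0.3],[0.1,-0.025,0,-0.2,-0.02,0.07,-0.3],[0.168,-0.043,-0.003,-0.33,-0.03,0.116,-0.3],[0.168,-0.043,-0.003,-0.33,-0.03,0.116,-0.3],[0.168,-0.043,-0.003,-0.33,-0.03,0.116,-0.3],[0.168,-0.043,-0.003,-0.33,-0.03,0.116,-0.3],[0.168,-0.043,-0.003,-0.33,-0.03,0.116,-0.3],[0.168,-0.043,-0.003,-0.33,-0.03,0.116,-0.3]]'; python3 st.py; python3 -c "
from tgt import *
c=snap('wrist','w12');p=proj(c,Rm);print(p);a,b=int(p[0])-35,int(p[1])-30;print(a,b)
x=c['image'][b:b+60,a:a+70,::-1].astype(float);x=np.clip((x-100)*1.7,0,255).astype(np.uint8)
y=c['image'][180:315,250:385,::-1].astype(float);y=np.clip(y*1.6,0,255).astype(np.uint8)
cv2.imwrite('pics/c16.png',cv2.resize(x,None,fx=8,fy=8,interpolation=cv2.INTER_CUBIC))
cv2.imwrite('pics/c17.png',cv2.resize(y,None,fx=4,fy=4,interpolation=cv2.INTER_CUBIC))"
```

```text
time_s: 20.7
ee_pos: [0.4724, 0.0349, 0.2101]
eef_rot: [2.619, 0.001, 1.384]
force: [0.0, -0.5, -0.2]
grip_width: 0.0475
R TCP in mouth frame (row,lean,depth mm) [-66.5   1.3 -68.7] underside depth -63.1
L TCP in mouth frame (row,lean,depth mm) [-225.9    1.3  -68.7] underside depth -63.1
F tool [-0.5 -0.   0.3] M [ 0.24 -0.01  0.01] tilt [-0.0012  0.0022 -0.002 ] 0.04750435385119977
[315.66215324 120.01838939]
280 90
```

View pics/c16.png

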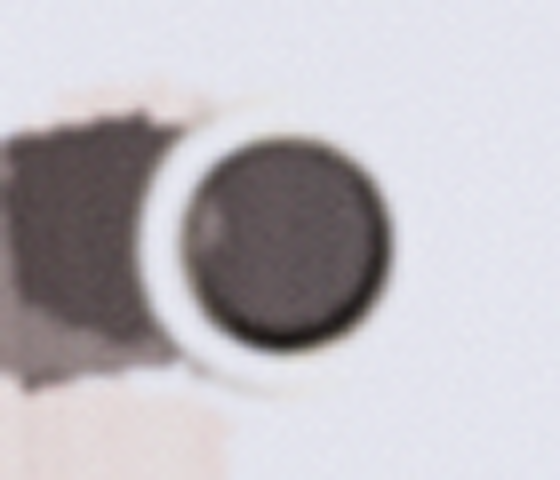

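View pics/c17.png

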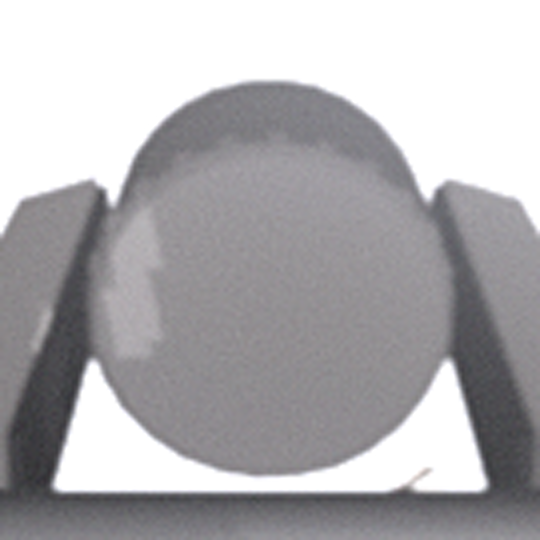

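```bash
python3 - <<'E'
from tgt import *
c=load('w12');T=c['world_from_camera'];c0=load('wrist0')
R0=R.from_euler('xyz',[np.pi,0,np.pi/2]).as_matrix();p0=np.array([.55,0,.205])
Rc=c0['world_from_camera'][:3,:3].T@R0;pc=c0['world_from_camera'][:3,:3].T@(p0-c0['world_from_camera'][:3,3])
def intool(u,v,z):
    o,d=ray(c,u,v);d=T[:3,:3].T@d;n=Rc[:,2];P=pc+Rc@[0,0,z];return Rc.T@(d*((P@n)/(d@n))-pc)*1000
for z in (-.0267,-.0285): print('top',intool(317.6,256.5,z), 'bottom edge of disc',intool(317.6,180+475/4-.5,z))
print('bottom arc',intool(317.6,199.5,.007))
Rw=T[:3,:3]@Rc;tcp=T[:3,:3]@pc+T[:3,3];print(tcp,(Rw.T@ax).round(4))
o,d=ray(c,315.75,119.9);X=o+d*(((Rm-o)@ax)/(d@ax));print('mouth in tool',(Rw.T@(X-tcp)*1000).round(2), 'vs Rm',(Rt.T@(X-Rm)*1000).round(2))
E
```

```text
top [  1.0141128    0.05057189 -26.7       ] bottom edge of disc [-23.24468867   0.07855736 -26.7       ]
top [  1.85670906   0.047403   -28.5       ] bottom edge of disc [-22.11686175   0.07505943 -28.5       ]
bottom arc [22.36661594  0.0673012   7.        ]
[0.47270428 0.03481741 0.21032663] [-2.e-03 -6.e-04 -1.e+00]
mouth in tool [67.64 -1.3  68.83] vs Rm [0.09 0.07 0.  ]
```

```bash
python3 -m jog '[[0.04,-0.0013,0.01,0,0,0,-0.3],[0.0674,-0.0013,0.03,0,0,0,-0.3],[0.0674,-0.0013,0.05,0,0,0,-0.3],[0.0674,-0.0013,0.058,0,0,0,-0.3],[0.0674,-0.0013,0.058,0,0,0,-0.3],[0.0674,-0.0013,0.06,0,0,0,-0.3],[0.0674,-0.0015,0.062,0,0,0,-0.3],[0.0674,-0.002,0.064,0,0,0,-0.3],[0.0674,-0.002,0.064,0,0,0,-0.3]]'; python3 st.py
```

```text
time_s: 21.65
ee_pos: [0.5144, 0.0954, 0.1537]
eef_rot: [2.619, 0.001, 1.384]
force: [0.0, 0.1, 0.1]
grip_width: 0.047
R TCP in mouth frame (row,lean,depth mm) [ 0.7 -0.8 -4.7] underside depth 0.9
L TCP in mouth frame (row,lean,depth mm) [-158.7   -0.8   -4.7] underside depth 0.9
F tool [ 0.1  0.1 -0. ] M [ 0.27  0.02 -0.02] tilt [-0.0009  0.0021 -0.0023] 0.047035391216044144
```

No force at 2.6 mm below the rim, so it is entering. Pushing home.

```bash
python3 -m jog '[[0,0,0.002,0,0,0,-0.3],[0,0,0.004,0,0,0,-0.3],[0,0,0.006,0,0,0,-0.3],[0,0,0.008,0,0,0,-0.3],[0,0,0.010,0,0,0,-0.3],[0,0,0.011,0,0,0,-0.3],[0,0,0.012,0,0,0,-0.3],[0,0,0.013,0,0,0,-0.3],[0,0,0.013,0,0,0,-0.3]]'; python3 st.py
```

```text
time_s: 22.55
ee_pos: [0.52, 0.0944, 0.1437]
eef_rot: [2.619, 0.001, 1.384]
force: [-35.3, 2.2, 30.9]
grip_width: 0.047
R TCP in mouth frame (row,lean,depth mm) [ 0.7 -0.8  6.8] underside depth 12.4
L TCP in mouth frame (row,lean,depth mm) [-158.6   -0.8    6.8] underside depth 12.4
F tool [ -4.4 -15.  -44.3] M [ 2.94 -0.87 -0.03] tilt [-0.0011  0.0025 -0.0025] 0.046976890024923224
```

Seated at 44 N, at the expected depth (6.8 vs 6.7). Releasing and retreating.

```bash
python3 -m jog '[[0,0,-0.0015,0,0,0,-0.3],[0,0,-0.0015,0,0,0,0.4],[0,0,-0.0015,0,0,0,0.4],[0,0,-0.0015,0,0,0,0.4],[0,0,-0.0015,0,0,0,0.4],[0,0,-0.0015,0,0,0,0.4],[0,0,-0.03,0,0,0,0.4],[0,0,-0.07,0,0,0,0.4],[0,0,-0.11,0,0,0,0.4],[0,0,-0.12,0,0,0,0.4],[0,0,-0.12,0,0,0,0.4]]'; python3 st.py; python3 -c "
from tgt import *
a=snap('wrist','w13');b=snap('side','d13');s=snap('scene','s13')
for n,m in (('L',Lm),('M',(Lm+Rm)/2),('R',Rm)): print(n,proj(a,m+.02*ax).round(1))
p=proj(b,Rm).astype(int);y=cv2.resize(b['image'][p[1]-60:p[1]+40,p[0]-60:p[0]+60],None,fx=5,fy=5);cv2.imwrite('pics/c18.png',y[:,:,::-1])"
```

```text
time_s: 23.65
ee_pos: [0.4613, 0.106, 0.249]
eef_rot: [2.616, -0.0, 1.384]
force: [0.3, 1.2, -0.5]
grip_width: 0.0656
R TCP in mouth frame (row,lean,depth mm) [   1.4    0.  -114.3] underside depth -108.7
L TCP in mouth frame (row,lean,depth mm) [-158.     0.  -114.3] underside depth -108.7
F tool [ 1.2 -0.2  0.4] M [ 0.26 -0.02 -0.  ] tilt [ 0.0015  0.0011 -0.0026] 0.06561144815686111
L [316.6  -3.7]
M [316.9 104.6]
R [317.2 198.6]
```

View pics/w13.png

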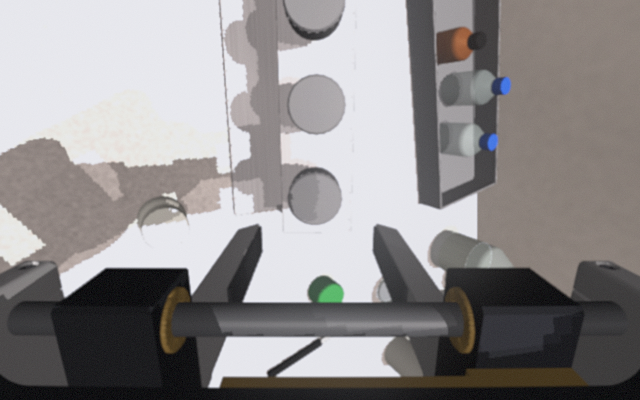

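View pics/c18.png

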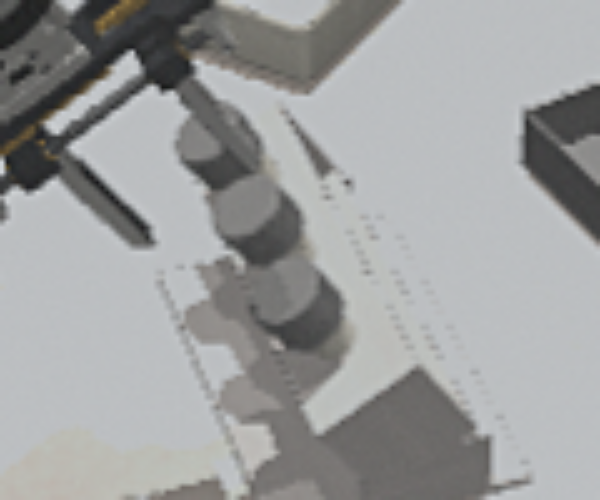

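View pics/d13.png

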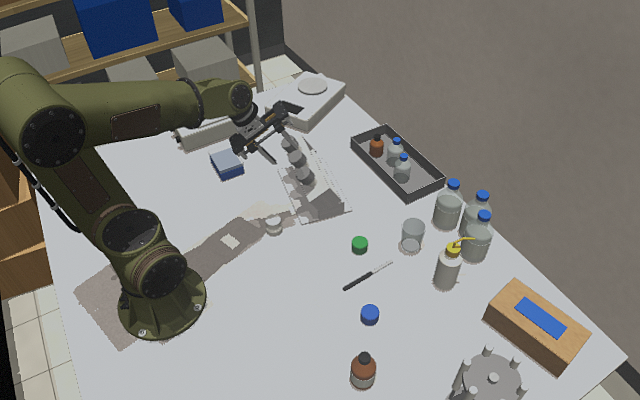

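Both caps appear on. A better centred view will let me check seat depth of all three against each other.

```bash
python3 -m jog '[[0.03,0,-0.03,0,0,0,0.4],[0.045,0,-0.05,0,0,0,0.4],[0.045,0,-0.05,0,0,0,0.4],[0.045,0,-0.05,0,0,0,0.4],[0.045,0,-0.05,0,0,0,0.4]]'; python3 -c "
from tgt import *
a=snap('wrist','w14')
for n,m in (('L',Lm),('M',(Lm+Rm)/2),('R',Rm)):
  for z in (.02,.034):
    P=np.array([proj(a,m+z*ax+.024*(ry*np.cos(t)+Rt[:,1]*np.sin(t))) for t in np.linspace(0,6.28,100)]);print(n,z,'u',P[:,0].min().round(1),P[:,0].max().round(1),'v',P[:,1].min().round(1),P[:,1].max().round(1))
x=cv2.resize(a['image'][0:220,260:370],None,fx=2.7,fy=2.7,interpolation=cv2.INTER_CUBIC);cv2.imwrite('pics/c19.png',x[:,:,::-1])"
```

```text
time_s: 24.3
ee_pos: [0.4451, 0.1536, 0.2877]
eef_rot: [2.623, 0.003, 1.383]
force: [0.3, 0.4, 0.0]
grip_width: 0.0658
L 0.02 u 294.1 345.8 v 37.2 92.2
L 0.034 u 292.9 347.1 v 33.6 91.3
M 0.02 u 295.7 344.2 v 126.4 174.9
M 0.034 u 294.7 345.3 v 127.0 177.7
R 0.02 u 297.2 342.8 v 205.1 248.1
R 0.034 u 296.3 343.8 v 209.1 253.7
```

View pics/c19.png

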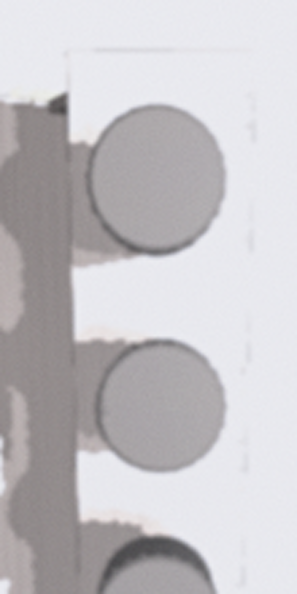

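```bash
python3 -c "
from tgt import *
a=load('w13')
for n,m in (('M',(Lm+Rm)/2),('R',Rm)):
  for z in (.02,.034):
    P=np.array([proj(a,m+z*ax+.024*(ry*np.cos(t)+Rt[:,1]*np.sin(t))) for t in np.linspace(0,6.28,100)]);q=(P-[270,60]+.5)*4;print(n,z,'u',q[:,0].min().round(1),q[:,0].max().round(1),'v',q[:,1].min().round(1),q[:,1].max().round(1))
x=cv2.resize(a['image'][60:205+25,270:365],None,fx=3.5,fy=3.5,interpolation=cv2.INTER_CUBIC)
x=cv2.resize(a['image'][60:205,270:365],None,fx=4,fy=4,interpolation=cv2.INTER_CUBIC);y=cv2.resize(a['image'][85+60:60+85+145,270:365],None,fx=4,fy=4,interpolation=cv2.INTER_CUBIC)
cv2.imwrite('pics/c20.png',np.hstack([x,y])[:,:,::-1])"
```

```text
M 0.02 u 72.6 306.7 v 56.5 299.3
M 0.034 u 66.3 313.2 v 47.8 303.9
R 0.02 u 81.8 299.8 v 448.6 659.3
R 0.034 u 76.4 305.4 v 460.7 681.2
```

View pics/c20.png

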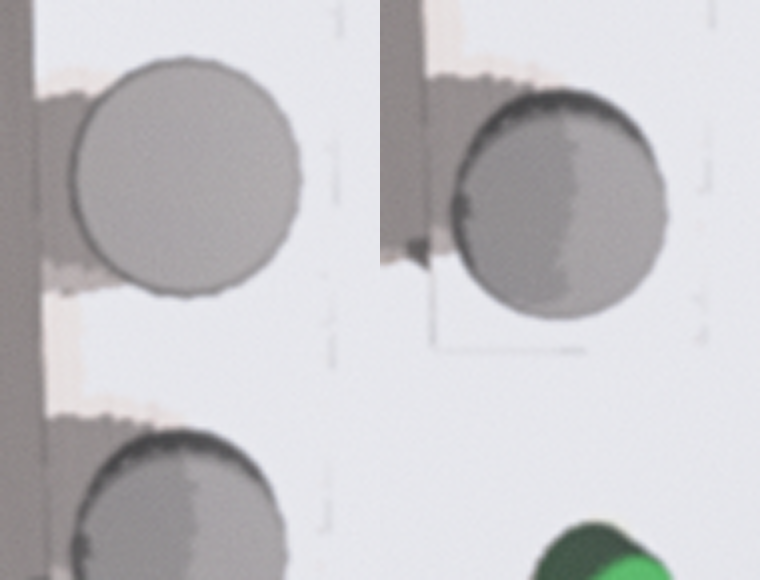

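Both discs match the seated prediction: R lower edge 658 vs 659 seated / 681 unseated, L width 51.1 px vs 51.7 / 54.2. The robot is clear, so I'm handing in.

```bash
python3 -c "
from h import *
print(status.get_obs()['force'].round(1),status.get_obs()['joint_vel'].round(3));print(ctrl.hand_in())"
```

```text
[ 0.3 -0.7  0.6] [ 0.002 -0.007 -0.006 -0.001  0.005  0.003]
the job is handed in; nothing more can be done
None
```

Both caps are on their vessels, released, and handed in at about 24 s; the hand-in gave no verdict.

**What I did:** I tried the near cap on the right (narrow) vessel, where it stopped at the rim, then took it to the left (wide) vessel. It stopped there too at first, because it sat 1.5–2.6 mm off-centre in the grip. After shifting the tool about 2.5 mm along the row it went down and seated at about 42 N. The far cap went straight onto the right vessel and seated at about 44 N, within 0.1 mm of the expected depth.

**Last checks:**
- **Seating:** In the wrist pictures both cap tops match a fully seated cap. The left top is 51.1 px wide (51.7 expected seated, 54.2 if resting on the rim). The right top's lower edge is at 658 in the enlarged crop (659 seated, 681 on the rim).
- **Other objects:** The look-alike caps, spatula, bottles, beaker and jar look unmoved in the side view. I judged this by eye and did not measure it.
- **Robot:** The gripper is clear of everything, with about 1 N force reading at the end.

**Did not agree or not measured:**
- **Left cap:** Its final depth reading from the arm is less certain, because the cap slid about 3 mm in the grip while I was trying it.
- **Right cap:** It appears 1–3 mm off to one side in the picture. The fit allows up to 1.75 mm.
- **Squareness:** I did not measure the tilt of either cap, only compared them with the already capped middle vessel.

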